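# Lay out the print-head service parts

### The arm

A 7-joint arm with a two-finger parallel gripper is mounted at the origin on the work surface. World frame = base frame: x ahead of the robot, y to its left, z up, the work surface at z = 0. Lengths are in mm, angles in rad, forces in N, time in s.
With the tool pointing down it reaches from about 400 to 875 mm from the base axis. Payload 4.4 kg.
Tool frame: the origin (TCP) lies at the very end of the fingers, on their centre line; the grasp point (between the pads) lies 19 mm behind it; z points along the fingers, y is the direction in which the jaws open and shut (so a half turn about z gives the same grasp; the last joint's range is limited). The gripper opens to 85 mm and grips with 20 to 120 N. Pads are 22 mm wide; open, the fingers measure 114 mm over their backs; the gripper's body (76 mm by 85 mm) begins 54 mm behind the grasp point. The pads swing forward as they close: fully open they stand 13 mm farther back than shut.
Start: joints at [1.184, 0.628, 0.038, 1.517, -0.027, 0.996, -0.02], TCP at [204.99, -616.844, 231.313] pointing down, gripper open.
Joint ranges: [-3.06, 3.06], [-0.37, 2.12], [-1.25, 1.32], [0.18, 2.47], [-1.1, 4.24], [0.23, 1.98], [-2.94, 2.94]. Speed limits (rad/s): [2.57, 2.57, 3.14, 3.14, 3.14, 3.14, 3.14].

### API

Orientations are given as [roll, pitch, yaw] about the fixed x, y, z axes, in that order (R = Rz(yaw) Ry(pitch) Rx(roll)).
In Python, from cell import ctrl gives the robot as it stands.
- The arm moves only by the shell command python3 -m crank 'ROWS' [OPENING]. ROWS is JSON, a list that holds one entry, the list of rows, each a list of 6 numbers: the shift along the tool's x, y, z in units of 30 mm (1.0 is 30 mm), then the turn, a rotation vector about the tool's x, y, z in units of 6 degrees (1.0 is 6 degrees). In form: [[[tx, ty, tz, rx, ry, rz], ...]]. A call has 1 to 12 rows; each row shifts and turns the pose as measured when the row begins, along the tool's axes as they then stand; what a row does not reach is not made up. A row lasts 1/12 s, in which the tool goes at most 41.7 mm and 7.16 degrees, less where a joint would pass 70% of its speed; a pose out of reach is approached as far as the arm can. A call is refused whole if a number of a shift passes 1 or a number of a turn 1, either way. A call with a gripper value outside its range is refused whole. OPENING is the gripper command: -1 is fully open, 1 is shut, values between are in proportion, set as the call begins (- or left out, the last holds). The fingers move at their own pace and stop on an object; the grip force is fixed at half the most. Time passes only in rows, so rows that do not move let the fingers close. It gives the time, the measured TCP pose, the force and the opening at its end, in the units of the state.
- ctrl.read_state(): the state, without advancing time (a new reading comes with each control period).
- ctrl.get_image(name): name is "side" or "top" or "wrist"; returns a dict with "color" (420x560x3 uint8, red, green, blue), "depth" (420x560 float32, mm along the optical axis (not along the pixel's ray), 0 where there is no reading), "camera_matrix" (3x3 intrinsics, pixels), "R" (3x3) and "t" (3): a world point X has camera coordinates R X + t. Camera axes: x right, y down, z forward; pixel columns grow to the right and rows downward; lengths in mm; the calibration is good to about 2 mm. A picture is of the moment at which its call begins.
- ctrl.finish_job(): hands the job in, once; it reports no verdict.
Trained networks look in a picture, given as the dict that the camera call returned (one of the last four; its "shot" number tells which), for a name from the list of things; names that differ only in an ending like _2 or _b are one class to them, and where a whole thing is asked for, a point or a joint stands for the part that bears it (a point fixed in the world has none). Each returns a list of dicts, best first, with "conf" (0 to 1); they miss things now and then, are a little off and sometimes report something else, mostly with a low value. They report only what shows in the picture. A call takes as long as a camera call. They do not tell look-alikes from the thing itself.
- ctrl.search_frame(query, picture): "extent" ([centre column, centre row, width, height] in pixels, round what is visible of it).
The state is a dict: "clock": time; "qpos": joint angles; "qd": joint speeds; "tau": joint torques, N m; "eef_pos": TCP position; "tool_rot": TCP orientation; "force": force on the tool from outside, world axes, zero at the start; "torque": the same for the moment, N m; "width": finger opening in mm.
Only numpy, scipy, OpenCV 4.12 (cv2) and the standard library are available. Lean on these libraries where they do the work, as an engineer would, in place of code of your own. Each camera call takes 0.05 s, during which the arm holds its last target. There are 200 camera calls.

### The job

Lay out the service parts on the dark mat: stand the feed roller upright, pin up, midway between the white print-head block and the pump, and put the brass collar over its pin so that it lies flat on top of the roller. Stand the white bottle straight behind the print-head block and set the grey ink cartridge upright and squared up straight in front of the pump, each with a gap of 4 cm to its neighbour (behind means towards the mat's raised metal edge). Leave the cup and the tape roll where they are.

Things in the scene. Friction and masses are not known exactly. Their poses are not given: they have to be found in the camera images.
- mat: Flat black rubber service mat, 280 (its x) by 300 (its y) by 3 mm, fixed to the bench; a raised aluminium edge strip 8 mm wide and 8 mm high runs along its back (+x) side. Origin: centre of its underside, on the bench. +x points to its back, roughly away from the robot; +y to its left; z up.
- head: White print-head block with two white hoods side by side on top, fixed on the mat; 50 mm deep (its x), 70 mm wide (its y), 59 mm high. Origin: centre of its underside, which is the mat's top face. Axes parallel to the mat's. It stands left or right of the pump, in line with it in the mat's y; their centres are 180 mm apart.
- pump: Pump: dark steel base 50 mm deep (its x) by 70 mm wide (its y) by 22 mm high, with an aluminium cylinder of 42 mm diameter lying along y on it and two small brass ports on top, 63 mm high overall; fixed on the mat. Origin: centre of its underside, which is the mat's top face. Axes parallel to the mat's.
- roller_c (a point): Loose feed roller, standing upright: black rubber cylinder, 40 mm diameter, with steel end plates of 42 mm diameter, 50 mm high to its flat top, and on the top a central steel pin of 12 mm diameter and 12 mm height, tapered at its end. This point is on its axis, 25 mm above its underside and 25 mm below its flat top. z up along the axis. 0.25 kg.
- collar_c (a point): Loose brass collar (plain ring), lying flat: outer diameter 44 mm, bore 22 mm, 18 mm high. This point is at its centre, 9 mm above its underside. z is its axis. Once seated on the roller its centre is 34 mm above the roller's point. 0.09 kg.
- bottle_c (a point): Loose white plastic bottle with a black cap, upright: straight body of 48 mm diameter up to 70 mm height, then a shoulder and a cap of 27 mm diameter; 100 mm high in all. This point is on its axis, 50 mm above its underside. z up. Closed, 0.12 kg.
- cart_c (a point): Loose grey plastic ink cartridge, a rounded block upright: 36 mm (its x) by 62 mm (its y) by 44 mm high, with a low black ridge (14 by 40 mm, 6 mm high, along its y) on top, 50 mm high overall. This point is at its centre, 25 mm above its underside. z up. Either long side may face the pump; its long side is to be parallel to the pump's long side. 0.11 kg.
- cup: White ceramic cup without a handle, standing open side up: 68 mm rim diameter, narrower at the foot, 80 mm high; a loose bystander, not to be moved. Origin: centre of its underside.
- tape: Cardboard-brown tape roll lying flat, 76 mm outer and 60 mm inner diameter, 24 mm high; a loose bystander, not to be moved. Origin: centre of its underside.
Things that resemble listed ones, but are neither listed nor needed, are in the scene too. Leave any green or purple look-alike of the part that bears bottle_c alone.

How it is judged:
By the outcome, as a careful person would: the job done as asked, in the order asked, and still so for the second after the job is handed in, with the robot touching nothing.
It also fails if it takes over 117 s, if anything falls off the work surface, if the arm or the gripper's body presses on something with over 40 N, if the wrist force passes 120 N, or if a joint passes its speed limit or range.

## Working session

There is one attempt and no reset: what is moved stays moved. The work goes in short steps, Python scripts to look and compute and a shell command to move; the robot and the scene stay as the last step left them, time stands still between calls to the robot, and variables do not carry over. Pictures are saved under pics/ and viewed, about 12 in all and at most 16, crops included, and the job is handed in when it is done.

```bash
ls; mkdir -p pics; cat > h.py <<'E'
import numpy as np, cv2
from cell import ctrl
def shot(name,save=None):
    p=ctrl.get_image(name)
    if save: cv2.imwrite('pics/'+save,p['color'][:,:,::-1])
    return p
def cloud(p):
    d=p['depth']; K=np.array(p['camera_matrix']); v,u=np.indices(d.shape)
    c=np.stack([(u-K[0,2])/K[0,0]*d,(v-K[1,2])/K[1,1]*d,d],-1)
    X=(c-np.array(p['t']))@np.array(p['R']); X[d<=0]=np.nan
    return X
E
python3 - <<'E'
from h import *
import pickle
s=ctrl.read_state(); print(s)
for n in ('top','side'):
    p=shot(n,n+'0.png'); pickle.dump(p,open(n+'0.pkl','wb'))
    print(n,p['camera_matrix'],p['R'],p['t'])
    X=cloud(p)
    for q in ['mat','head','pump','roller_c','collar_c','bottle_c','cart_c','cup','tape']:
        for r in ctrl.search_frame(q,p)[:4]:
            e=r['extent']; u,v=int(e[0]),int(e[1]); print(q,round(r['conf'],2),np.round(e),np.round(X[v,u]))
E
```

```text
pics
{'clock': 0.0, 'qpos': array([ 1.18422938,  0.6292884 ,  0.03844036,  1.51838872, -0.02701205,
        0.9962689 , -0.0200034 ]), 'qd': array([ 6.80828070e-04, -4.01031343e-05,  1.38738708e-03,  1.28771645e-03,
        5.13861387e-04,  3.80548079e-04,  3.38849119e-04]), 'tau': array([-4.63994274e-04, -5.63406837e+01,  1.22603294e+00, -1.93447423e+01,
        1.10198051e-02,  1.06694992e-02, -7.19116233e-07]), 'eef_pos': array([ 204.77746913, -616.24650061,  230.4198244 ]), 'tool_rot': array([-3.13975708e+00,  1.04541981e-05,  3.20757819e-01]), 'force': array([-0.3586823 ,  0.55794507, -0.35942008]), 'torque': array([-0.00369993, -0.02882708,  0.01948769]), 'width': 85.341738063167}
top [[436.43133092   0.         284.64349216]
 [  0.         436.43133092 213.9724276 ]
 [  0.           0.           1.        ]] [[-0.00824906 -0.99995808  0.00397496]
 [-0.97960138  0.00728285 -0.20081855]
 [ 0.20078118 -0.00555044 -0.97962039]] [  -6.11009675  531.35601604 1044.9219926 ]
mat 0.69 [298. 195. 118. 107.] [594. -44.   0.]
head 0.95 [260. 197.  30.  22.] [577.  54.  60.]
pump 0.8 [325.
[... 668 characters left out ...]
.37948869 -0.58654774 -0.71550687]] [ 417.82455962  247.19793218 1142.7366222 ]
mat 0.88 [254. 211. 155. 110.] [591. -25.   5.]
head 0.59 [233. 223.  31.  36.] [575.  83.  65.]
pump 0.84 [274. 186.  30.  32.] [568. -91.  55.]
roller_c 0.51 [362. 169.  16.  30.] [ 411. -294.   41.]
collar_c 0.55 [233. 344.  19.  27.] [406. 319.  -1.]
bottle_c 0.96 [175. 289.  30.  44.] [555. 312.  76.]
bottle_c 0.96 [152. 270.  20.  38.] [636. 299.  74.]
bottle_c 0.91 [132. 314.  28.  38.] [593. 404.  70.]
bottle_c 0.77 [196. 263.  25.  37.] [572. 227.  63.]
cart_c 0.84 [358. 143.  23.  20.] [ 478. -394.   40.]
cup 0.63 [310. 143.  30.  34.] [ 573. -283.   68.]
tape 0.96 [165. 362.  37.  40.] [497. 427.   1.]
```

```bash
python3 - <<'E'
from h import *
a=cv2.imread('pics/top0.png')[120:300,80:500]; cv2.imwrite('pics/top0b.png',cv2.resize(a,None,fx=1.9,fy=1.9,interpolation=cv2.INTER_CUBIC))
a=cv2.imread('pics/side0.png')[90:410,90:430]; cv2.imwrite('pics/side0b.png',cv2.resize(a,None,fx=1.85,fy=1.85,interpolation=cv2.INTER_CUBIC))
E
```

```text
(no output)
```

View pics/top0b.png

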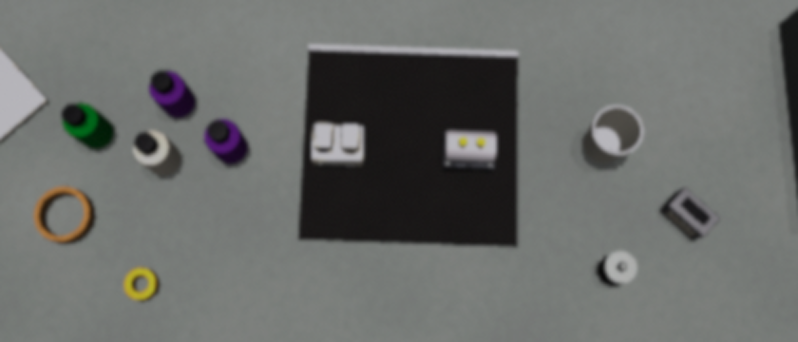

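View pics/side0b.png

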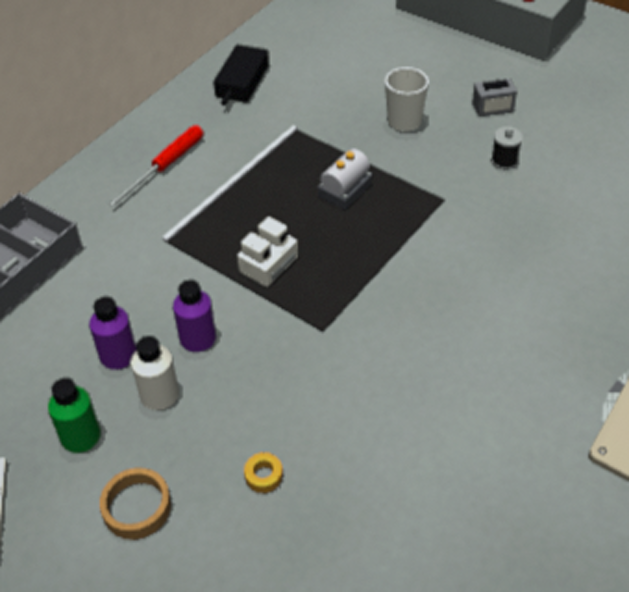

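```bash
python3 - <<'E'
from h import *
import pickle
R={'head':(577,70),'pump':(575,-105),'roller':(410,-305),'cart':(485,-400),'bottle':(560,300),'collar':(402,325),'cup':(600,-310),'tape':(500,430),'pur':(584,200)}
for n in ('top','side'):
    p=pickle.load(open(n+'0.pkl','rb')); X=cloud(p); hsv=cv2.cvtColor(p['color'],cv2.COLOR_RGB2HSV)
    bench=X[(abs(X[...,0]-400)<60)&(abs(X[...,1])<100)]; print(n,'bench z',np.nanmedian(bench[:,2]),np.nanstd(bench[:,2]))
    for k,(x,y) in R.items():
        m=(np.hypot(X[...,0]-x,X[...,1]-y)<55)&(X[...,2]>12)
        Q=X[m]
        if len(Q)<5: print(k,len(Q));continue
        zt=np.percentile(Q[:,2],97)
        T=Q[Q[:,2]>zt-8]
        (c,w,a)=cv2.minAreaRect(T[:,:2].astype(np.float32))
        print(k,len(Q),'ztop',round(zt,1),'top n',len(T),'mean',np.round(T[:,:2].mean(0),1),'rect',np.round(c,1),np.round(w,1),round(a,1),'all bbox',np.round(Q.min(0)),np.round(Q.max(0)))
    # mat: dark pixels near plane
    m=(p['color'].max(-1)<50)&(abs(X[...,2]-3)<12)&(abs(X[...,0]-590)<220)&(abs(X[...,1]+20)<200)
    print('mat',cv2.minAreaRect(X[m][:,:2].astype(np.float32)),np.median(X[m][:,2]))
    # ray-plane at z=3, contour-based
    K=np.array(p['camera_matrix']);Rm=np.array(p['R']);t=np.array(p['t'])
    cs,_=cv2.findContours(m.astype(np.uint8),cv2.RETR_EXTERNAL,2); c=max(cs,key=cv2.contourArea)
    r=cv2.approxPolyDP(cv2.convexHull(c),8,True)[:,0].astype(float)
    C=-Rm.T@t; d=np.c_[(r-K[:2,2])/K[0,0],np.ones(len(r))]@Rm; print(np.round((C+d*((3-C[2])/d[:,2:]))[:,:2],1))
E
```

```text
top bench z -0.27603776393874846 2.23392184490542
head 594 ztop 63.7 top n 241 mean [590.8  60.3] rect [590.9  60.4] [59.6 34.4] 86.6 all bbox [560.  25.  12.] [613.  95.  67.]
pump 543 ztop 65.6 top n 143 mean [ 579.2 -118.9] rect [ 579.1 -119. ] [63.6 24.5] 86.5 all bbox [ 554. -152.   12.] [605. -84.  69.]
roller 279 ztop 60.3 top n 33 mean [ 413.4 -308.3] rect [ 410. -306.] [27.5 32.4] 79.5 all bbox [ 394. -330.   12.] [ 434. -290.   65.]
cart 454 ztop 51.6 top n 196 mean [ 486.9 -414.4] rect [ 487.7 -414.6] [59.6 34.2] 46.0 all bbox [ 455. -448.   13.] [ 521. -381.   54.]
bottle 412 ztop 101.2 top n 96 mean [573.5 303.1] rect [573.3 303.4] [24.3 26.4] 70.1 all bbox [550. 280.  12.] [598. 326. 104.]
collar 185 ztop 21.7 top n 176 mean [400.4 323.9] rect [400.6 324.3] [41.9 41.7] 17.7 all bbox [379. 303.  12.] [422. 345.  26.]
cup 546 ztop 81.1 top n 159 mean [ 592.4 -310.4] rect [ 591.2 -309.6] [66. 66.] 12.2 all bbox [ 557. -342.   12.] [ 624. -276.   84.]
tape 337 ztop 26.8 top n 269 mean [494.4 431.9] rect [494.3 432.7] [74.  73.7] 21.2 all bbox [457. 394.  12.] [531. 470.  30
[... 1043 characters left out ...]
 257 ztop 20.4 top n 253 mean [399.1 325.3] rect [399.7 324.9] [43. 43.] 89.9 all bbox [378. 303.  12.] [421. 346.  22.]
cup 620 ztop 80.4 top n 148 mean [ 590.4 -310.8] rect [ 589.9 -308.6] [66.2 70.4] 57.8 all bbox [ 556. -346.   12.] [ 625. -272.   83.]
tape 554 ztop 26.0 top n 446 mean [492.9 434.5] rect [494.8 433.1] [74.  76.4] 63.0 all bbox [457. 396.  12.] [532. 471.  28.]
pur 633 ztop 100.9 top n 104 mean [587.3 212.3] rect [588.6 211.1] [23.6 26.1] 8.2 all bbox [563. 190.  12.] [610. 236. 104.]
mat ((589.3538208007812, -38.3973388671875), (299.5527038574219, 274.4660339355469), 87.64726257324219) 2.665085545602479
[[ 715.5 -188.7]
 [ 450.3 -177.6]
 [ 461.1  115.2]
 [ 729.3  102.4]]
```

```bash
cat >> h.py <<'E'
def d(x,y,z,yawdeg=None,n=None):
    s=ctrl.read_state(); p=s['eef_pos']; rpy=s['tool_rot']
    from scipy.spatial.transform import Rotation as Ro
    R=Ro.from_euler('xyz',rpy)
    t=R.inv().apply(np.array([x,y,z])-p)/30
    print('now',np.round(p,1),'yaw',round(np.degrees(rpy[2]),1),'rp',np.round(np.degrees(rpy[:2]),1),'q',np.round(s['qpos'],2),'w',round(s['width'],1),'F',np.round(s['force'],1),'t',round(s['clock'],1))
    if yawdeg is not None:
        Rt=Ro.from_euler('xyz',[np.pi,0,np.radians(yawdeg)])
        r=(R.inv()*Rt).as_rotvec(degrees=True)/6
        print('turn units',np.round(r,2)); print('shift if turned first',np.round(Rt.inv().apply(np.array([x,y,z])-p)/30,3))
    print('shift units',np.round(t,3),'min rows',int(np.ceil(abs(t).max())))
E
python3 -m crank '[[[0.98,-0.76,0,0,0,0],[0.98,-0.76,0,0,0,0],[0.98,-0.76,0,0,0,0],[0.98,-0.76,0,0,0,0],[0.98,-0.76,0,0,0,0],[0.98,-0.76,0,0,0,0],[0.98,-0.76,0,0,0,0],[0.98,-0.76,0,0,0,0],[0.98,-0.76,0,0,0,0],[0.98,-0.76,0,0,0,0]]]' -1
python3 -c "
from h import *
d(412.5,-307.5,120,87.65)"
```

```text
clock: 1.83
eef_pos: [413.8, -307.3, 229.0]
tool_rot: [3.132, 0.005, 0.3]
force: [0.4, 0.2, 0.2]
width: 85.7
now [ 413.8 -307.3  229. ] yaw 17.2 rp [179.5   0.3] q [ 0.55  0.44  0.03  1.9  -0.01  0.8  -0.68] w 85.7 F [0.4 0.2 0.2] t 1.8
turn units [  0.05   0.1  -11.74]
shift if turned first [-0.009 -0.042  3.634]
shift units [-0.023 -0.039  3.634] min rows 4
```

```bash
python3 -m crank '[[[0,0,0,0,0,-0.98],[0,0,0,0,0,-0.98],[0,0,0,0,0,-0.98],[0,0,0,0,0,-0.98],[0,0,0,0,0,-0.98],[0,0,0,0,0,-0.98],[0,0,0,0,0,-0.98],[0,0,0,0,0,-0.98],[0,0,0,0,0,-0.98],[0,0,0,0,0,-0.98],[0,0,0,0,0,-0.98],[0,0,0,0,0,-0.98]]]'
python3 -c "
from h import *
d(412.5,-307.5,120,87.65)
p=shot('wrist','w1.png'); X=cloud(p); m=(X[...,2]>40)&(X[...,2]<70)&(np.hypot(X[...,0]-412,X[...,1]+307)<40); Q=X[m]; print(len(Q),np.median(Q,0),Q.min(0),Q.max(0))"
```

```text
clock: 2.83
eef_pos: [424.9, -293.2, 231.3]
tool_rot: [3.136, 0.009, 1.615]
force: [0.3, -0.6, -0.2]
width: 85.2
now [ 424.9 -293.2  231.3] yaw 92.5 rp [179.7   0.5] q [ 0.78  0.45 -0.33  1.89  0.2   0.83  0.39] w 85.2 F [ 0.3 -0.6 -0.2] t 2.8
turn units [0.06 0.08 0.82]
shift if turned first [-0.493 -0.393  3.711]
shift units [-0.425 -0.453  3.712] min rows 4
1610 [ 415.33775814 -310.9841043    50.94963209] [ 394.80121994 -333.01706503   40.09617226] [ 435.54682853 -291.58807698   64.48764152]
```

View pics/w1.png

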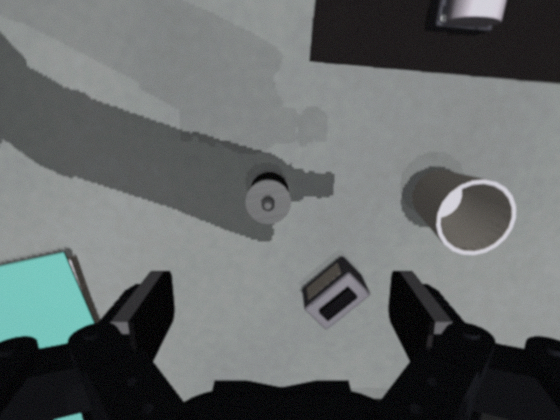

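```bash
python3 -m crank '[[[0,0,0,0.05,0.08,0.8],[-0.14,-0.09,0.93,0,0,0],[-0.14,-0.09,0.93,0,0,0],[-0.14,-0.09,0.93,0,0,0],[-0.14,-0.09,0.93,0,0,0],[0,0,0,0,0,0],[0,0,0,0,0,0]]]'
python3 -c "
from h import *
d(413.5,-309,12,87.65)
p=shot('wrist'); X=cloud(p); m=(X[...,2]>40)&(X[...,2]<70)&(np.hypot(X[...,0]-412,X[...,1]+307)<40); Q=X[m]; print(len(Q),np.median(Q,0),Q.min(0),Q.max(0))"
```

```text
clock: 3.47
eef_pos: [416.7, -312.9, 119.1]
tool_rot: [3.133, 0.005, 1.516]
force: [-0.2, 0.2, 0.8]
width: 85.1
now [ 416.7 -312.9  119.1] yaw 86.8 rp [179.5   0.3] q [ 0.75  0.62 -0.24  1.99  0.26  0.56  0.28] w 85.1 F [-0.2  0.2  0.8] t 3.5
turn units [ 0.08  0.05 -0.13]
shift if turned first [ 0.124 -0.112  3.571]
shift units [ 0.139 -0.145  3.569] min rows 4
3610 [ 415.10486748 -310.27386408   50.88391423] [ 394.22780224 -333.08316828   40.07946423] [ 435.57305165 -291.26158449   64.33956619]
```

```bash
python3 -m crank '[[[0.03,-0.04,0.9,0.08,0.05,-0.1],[0.03,-0.04,0.9,0,0,0],[0,0,0.9,0,0,0],[0,0,0.85,0,0,0],[0,0,0,0,0,0],[0,0,0,0,0,0]]]'
python3 -m crank '[[[0,0,0,0,0,0],[0,0,0,0,0,0],[0,0,0,0,0,0],[0,0,0,0,0,0],[0,0,0,0,0,0],[0,0,0,0,0,0],[0,0,0,0,0,0],[0,0,0,0,0,0],[0,0,0,0,0,0]]]' 1
python3 -c "
from h import *
d(582.6,-28.5,160,87.65)"
```

```text
clock: 4.02
eef_pos: [425.6, -315.8, 21.0]
tool_rot: [3.122, 0.011, 1.523]
force: [0.7, 0.3, 1.0]
width: 85.5
clock: 4.77
eef_pos: [429.3, -318.4, 29.7]
tool_rot: [3.112, 0.017, 1.521]
force: [0.1, 0.1, -2.6]
width: 39.0
now [ 429.3 -318.4   29.7] yaw 87.2 rp [178.3   1. ] q [ 0.69  0.77 -0.16  2.01  0.33  0.34  0.22] w 39.0 F [ 0.1  0.1 -2.6] t 4.8
turn units [ 0.28  0.17 -0.08]
shift if turned first [ 9.866  4.711 -4.343]
shift units [ 9.831  4.756 -4.373] min rows 10
```

```bash
python3 -m crank '[[[0,0,-0.5,0.2,0.15,0],[0,0,-1,0.1,0,0],[0,0,-1,0,0,0],[0,0,-1,0,0,0],[0,0,-0.8,0,0,0],[0,0,0,0,0,0]]]'
python3 -c "
from h import *
d(582.6,-28.5,160,87.65)
a=shot('top')['color'][200:310,340:500]; b=shot('side')['color'][100:210,300:460]
im=np.hstack([cv2.resize(q,None,fx=2.5,fy=2.5,interpolation=2) for q in (a,b)]); cv2.imwrite('pics/g1.png',im[:,:,::-1])"
```

```text
clock: 5.27
eef_pos: [427.5, -316.1, 160.4]
tool_rot: [-3.131, -0.005, 1.523]
force: [0.3, -0.5, -2.8]
width: 38.8
now [ 427.5 -316.1  160.4] yaw 87.3 rp [-179.4   -0.3] q [ 0.77  0.57 -0.28  1.9   0.23  0.71  0.31] w 38.8 F [ 0.3 -0.5 -2.8] t 5.3
turn units [-0.1  -0.05 -0.07]
shift if turned first [9.79  4.773 0.013]
shift units [9.822 4.706 0.012] min rows 10
```

View pics/g1.png

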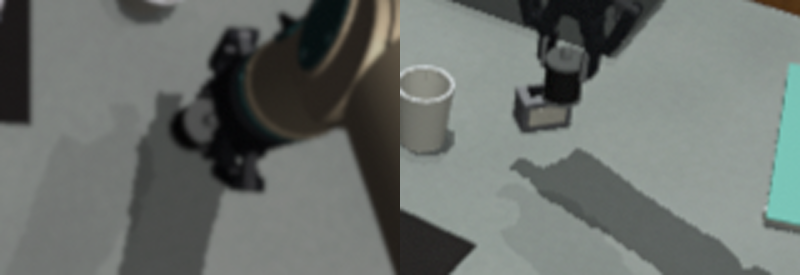

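```bash
cat >> h.py <<'E'
def pts(name,c,r,z0,z1):
    X=cloud(shot(name)); m=(np.hypot(X[...,0]-c[0],X[...,1]-c[1])<r)&(X[...,2]>z0)&(X[...,2]<z1); Q=X[m]
    if len(Q)<5: print(name,len(Q)); return Q
    print(name,len(Q),'med',np.round(np.median(Q,0),1),'bbox mid',np.round((Q.min(0)+Q.max(0))/2,1),'min',np.round(Q.min(0)),'max',np.round(Q.max(0))); return Q
E
python3 -c "
from h import *
for n in ('wrist','side'):
  p=shot(n); X=cloud(p)
  m=(np.hypot(X[...,0]-427,X[...,1]+310)<45)&(X[...,2]>120)&(X[...,2]<215); Q=X[m]; print(n,len(Q))
  for z in range(120,216,5):
    S=Q[abs(Q[:,2]-z)<2.5]
    if len(S): print(z,len(S),np.round(S.min(0)[:2]),np.round(S.max(0)[:2]))
p=shot('wrist','w2.png')
"
```

```text
wrist 23828
130 79 [ 405. -307.] [ 445. -289.]
135 458 [ 404. -310.] [ 446. -289.]
140 224 [ 406. -303.] [ 443. -290.]
145 253 [ 406. -304.] [ 444. -290.]
150 274 [ 406. -306.] [ 445. -290.]
155 283 [ 406. -305.] [ 445. -290.]
160 336 [ 407. -305.] [ 445. -290.]
165 536 [ 395. -311.] [ 458. -291.]
170 677 [ 393. -328.] [ 460. -291.]
175 571 [ 393. -328.] [ 459. -290.]
180 8673 [ 393. -333.] [ 459. -290.]
185 942 [ 393. -329.] [ 459. -298.]
190 1440 [ 393. -329.] [ 459. -304.]
195 1321 [ 401. -329.] [ 455. -303.]
200 613 [ 386. -324.] [ 468. -302.]
205 1470 [ 383. -312.] [ 472. -301.]
210 2453 [ 383. -330.] [ 472. -301.]
215 3225 [ 383. -331.] [ 472. -300.]
side 629
125 2 [ 428. -299.] [ 440. -293.]
130 23 [ 402. -313.] [ 442. -288.]
135 24 [ 400. -310.] [ 436. -286.]
140 22 [ 402. -308.] [ 440. -287.]
145 30 [ 403. -313.] [ 439. -286.]
150 21 [ 401. -316.] [ 440. -289.]
155 23 [ 404. -306.] [ 440. -287.]
160 28 [ 395. -311.] [ 447. -287.]
165 35 [ 396. -314.] [ 459. -284.]
170 37 [ 391. -321.] [ 455. -285.]
175 72 [ 391. -330.] [ 456. -288.]
180 78 [ 390. -329.] [ 455. -287.]
185 43 [ 390. -327.] [ 458. -300.]
190 28 [ 390. -323.] [ 454. -302.]
195 18 [ 393. -323.] [ 455. -303.]
200 26 [ 388. -326.] [ 470. -299.]
205 38 [ 383. -329.] [ 470. -297.]
210 58 [ 383. -330.] [ 471. -299.]
215 23 [ 388. -330.] [ 472. -300.]
```

View pics/w2.png

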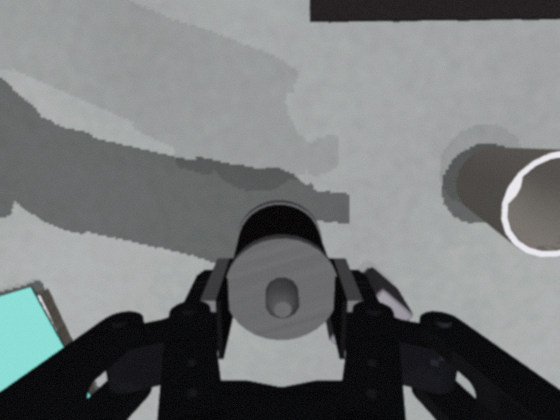

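```bash
python3 -m crank '[[[0.877,0.431,0,0,0,0],[0.877,0.431,0,0,0,0],[0.877,0.431,0,0,0,0],[0.877,0.431,0,0,0,0],[0.877,0.431,0,0,0,0],[0.877,0.431,0,0,0,0],[0.877,0.431,0,0,0,0],[0.877,0.431,0,0,0,0],[0.877,0.431,0,0,0,0],[0.877,0.431,0,0,0,0],[0.877,0.431,0,0,0,0],[0,0,0,0,0,0]]]'
python3 -c "
from h import *
d(583.2,-34,33,87.65)
p=shot('side','s2.png')
# refine head/pump from wrist view
p=shot('wrist'); X=cloud(p)
for k,(x,y) in {'head':(586,61),'pump':(579,-118)}.items():
    m=(abs(X[...,0]-x)<40)&(abs(X[...,1]-y)<50)&(X[...,2]>12)&(X[...,2]<75); Q=X[m]; print(k,len(Q),Q.min(0) if len(Q) else 0,Q.max(0) if len(Q) else 0)
"
```

```text
clock: 6.52
eef_pos: [574.9, -19.4, 131.7]
tool_rot: [-3.086, -0.017, 1.514]
force: [1.6, 1.5, -2.0]
width: 39.0
now [574.9 -19.4 131.7] yaw 86.8 rp [-176.8   -1. ] q [ 0.15  0.68 -0.25  1.77  0.19  0.77 -0.24] w 39.0 F [ 1.6  1.5 -2. ] t 6.5
turn units [-0.53 -0.17 -0.14]
shift if turned first [-0.474  0.297  3.289]
shift units [-0.526  0.487  3.259] min rows 4
head 9607 [561.07962043  23.08123789  19.68482225] [614.3333173   94.17786422  65.18274606]
pump 2926 [ 555.35449601 -156.18038049   23.90441948] [604.52615817 -91.93743067  68.75872659]
```

```bash
python3 -m crank '[[[0,0,0,-0.53,-0.17,-0.14],[-0.24,0.15,0,0,0,0],[-0.24,0.15,0.3,0,0,0],[0,0,0.3,0,0,0],[0,0,0,0,0,0],[0,0,0,0,0,0]]]'
python3 -c "
from h import *
d(583.2,-34,33,87.65)
for n in ('wrist','side'):
  pts(n,(580,-29),32,88,150)
"
```

```text
clock: 7.12
eef_pos: [574.7, -49.7, 105.9]
tool_rot: [-3.125, 0.011, 1.517]
force: [0.2, 0.2, -3.4]
width: 39.3
now [574.7 -49.7 105.9] yaw 86.9 rp [-179.1    0.6] q [ 0.17  0.7  -0.21  1.82  0.24  0.66 -0.24] w 39.3 F [ 0.2  0.2 -3.4] t 7.1
turn units [-0.16  0.11 -0.12]
shift if turned first [0.536 0.263 2.431]
shift units [0.566 0.296 2.42 ] min rows 3
wrist 13554 med [577.1 -40.  128.9] bbox mid [578.9 -42.7 119. ] min [549. -61.  88.] max [609. -24. 150.]
side 359 med [571.5 -37.1 125.5] bbox mid [578.3 -41.  118.9] min [550. -60.  88.] max [607. -22. 150.]
```

```bash
python3 -m crank '[[[0.27,0.14,0.3,-0.1,0.1,-0.1],[0.27,0.14,0.4,0,0,0],[0,0,0.4,0,0,0],[0,0,0.2,0,0,0],[0,0,0,0,0,0],[0,0,0,0,0,0]]]'
python3 -c "
from h import *
d(583.2,-34,33,87.65)
"
```

```text
clock: 7.72
eef_pos: [584.8, -32.0, 64.6]
tool_rot: [-3.137, -0.0, 1.529]
force: [0.4, 0.1, -2.0]
width: 38.9
now [584.8 -32.   64.6] yaw 87.6 rp [-179.7   -0. ] q [ 0.13  0.77 -0.2   1.82  0.26  0.58 -0.27] w 38.9 F [ 0.4  0.1 -2. ] t 7.7
turn units [-0.05 -0.   -0.01]
shift if turned first [-0.068 -0.052  1.054]
shift units [-0.068 -0.046  1.055] min rows 2
```

```bash
python3 -m crank '[[[-0.04,-0.03,0.3,-0.05,0,0],[-0.03,-0.02,0.3,0,0,0],[0,0,0.2,0,0,0],[0,0,0.1,0,0,0],[0,0,0,0,0,0]]]'
python3 -c "
from h import *
d(583.2,-34,33,87.65)
for n in ('wrist','side'):
  Q=pts(n,(583,-29),34,28,66)
  S=Q[abs(Q[:,2]-54)<6]; 
  print(np.median(S,0),S.min(0),S.max(0))
"
```

```text
clock: 8.13
eef_pos: [583.8, -34.8, 36.8]
tool_rot: [3.14, 0.001, 1.528]
force: [-0.8, 0.6, -2.0]
width: 38.6
now [583.8 -34.8  36.8] yaw 87.6 rp [1.799e+02 1.000e-01] q [ 0.13  0.81 -0.18  1.84  0.27  0.51 -0.28] w 38.6 F [-0.8  0.6 -2. ] t 8.1
turn units [ 0.01  0.01 -0.02]
shift if turned first [ 0.025 -0.019  0.128]
shift units [ 0.025 -0.02   0.128] min rows 1
wrist 11942 med [584.2 -25.6  59.7] bbox mid [584.1 -30.8  47. ] min [551. -52.  28.] max [617. -10.  66.]
[588.20464427 -27.68109931  59.33887927] [551.20644027 -52.03473224  48.00047664] [616.96639788  -9.63820014  59.99984091]
side 289 med [577.6 -22.5  56.2] bbox mid [582.8 -30.   46.8] min [550. -53.  28.] max [616.  -7.  66.]
[579.34533509 -24.06766069  56.98761076] [549.6197276  -53.24501279  48.38118107] [614.54712157  -8.07530133  59.98642381]
```

```bash
python3 -m crank '[[[0.02,-0.01,0.08,0,0,0],[0,0,0.06,0,0,0],[0,0,0.03,0,0,0]]]'; python3 -c "
from h import *
d(583.2,-34,33,87.65)"
python3 -m crank '[[[0,0,0,0,0,0],[0,0,0,0,0,0],[0,0,0,0,0,0],[0,0,0,0,0,0],[0,0,0,0,0,0]]]' -1
```

```text
clock: 8.48
eef_pos: [585.0, -33.9, 33.2]
tool_rot: [3.137, 0.001, 1.528]
force: [-0.1, -0.3, -2.4]
width: 38.8
now [585.  -33.9  33.2] yaw 87.6 rp [179.7   0. ] q [ 0.12  0.82 -0.18  1.84  0.27  0.5  -0.28] w 38.8 F [-0.1 -0.3 -2.4] t 8.5
turn units [ 0.05  0.01 -0.02]
shift if turned first [-0.004 -0.061  0.006]
shift units [-0.004 -0.061  0.005] min rows 1
clock: 8.9
eef_pos: [586.7, -33.8, 34.7]
tool_rot: [3.133, 0.0, 1.528]
force: [0.1, 0.1, -0.6]
width: 85.7
```

```bash
python3 -m crank '[[[-0.03,0,-0.5,0.1,0,0],[0,0,-0.7,0,0,0],[0,0,-0.9,0,0,0],[0,0,-1,0,0,0],[0,0,-0.6,0,0,0],[0,0,0,0,0,0]]]'
python3 -c "
from h import *
d(400,324,130,87.65)
"
```

```text
clock: 9.4
eef_pos: [585.7, -34.4, 149.2]
tool_rot: [-3.135, 0.0, 1.529]
force: [0.5, -0.2, 0.5]
width: 85.4
now [585.7 -34.4 149.2] yaw 87.6 rp [-179.6    0. ] q [ 0.17  0.65 -0.24  1.77  0.21  0.76 -0.23] w 85.4 F [ 0.5 -0.2  0.5] t 9.4
turn units [-0.06  0.   -0.01]
shift if turned first [11.683 -6.676  0.639]
shift units [11.676 -6.685  0.678] min rows 12
```

```bash
python3 -m crank '[[[0.6,-0.35,-0.1,0,0,0],[0.8,-0.46,-0.1,0,0,0],[0.9,-0.51,-0.1,0,0,0],[0.9,-0.51,-0.1,0,0,0],[0.9,-0.51,-0.1,0,0,0],[0.9,-0.51,0,0,0,0],[0.9,-0.51,0,0,0,0],[0.9,-0.51,0,0,0,0],[0.9,-0.51,0,0,0,0],[0.9,-0.51,0,0,0,0],[0.8,-0.46,0,0,0,0],[0.7,-0.4,0,0,0,0]]]'
python3 -m crank '[[[0.6,-0.34,0,0,0,0],[0.5,-0.3,0,0,0,0],[0.3,-0.2,0,0,0,0],[0.15,-0.1,0,0,0,0],[0,0,0,0,0,0],[0,0,0,0,0,0]]]'
python3 -c "
from h import *
d(400,324,100,87.65)
for n in ('top','side'):
  Q=pts(n,(583,-30),40,40,70)
  pts(n,(583,-30),40,59,70)
  pts(n,(400,324),35,10,26)
pts('wrist',(400,324),35,10,26)
"
```

```text
clock: 10.4
eef_pos: [423.9, 279.4, 159.6]
tool_rot: [-3.138, 0.007, 1.511]
force: [0.4, -0.3, -0.5]
width: 85.4
clock: 10.9
eef_pos: [391.8, 334.7, 156.6]
tool_rot: [-3.134, 0.007, 1.522]
force: [-0.7, 0.2, 0.0]
width: 85.7
now [391.8 334.7 156.6] yaw 87.2 rp [-179.6    0.4] q [-0.62  0.55 -0.21  1.95  0.18  0.66 -0.99] w 85.7 F [-0.7  0.2  0. ] t 10.9
turn units [-0.07  0.07 -0.07]
shift if turned first [-0.344  0.289  1.886]
shift units [-0.329  0.306  1.886] min rows 2
top 218 med [582.6 -27.1  53. ] bbox mid [584.1 -28.2  53.9] min [563. -47.  40.] max [605.  -9.  67.]
top 14 med [582.6 -26.7  62.7] bbox mid [583.7 -27.9  64.1] min [578. -32.  61.] max [589. -24.  68.]
top 192 med [399.2 323.1  17.4] bbox mid [400.4 323.7  16.6] min [379. 303.  10.] max [422. 345.  23.]
side 193 med [580.  -24.3  52.2] bbox mid [582.8 -29.1  53. ] min [561. -52.  40.] max [604.  -6.  66.]
side 13 med [580.7 -26.3  62.2] bbox mid [582.3 -26.6  63.4] min [577. -32.  59.] max [587. -22.  68.]
side 275 med [398.4 326.7  17. ] bbox mid [400. 325.  16.] min [378. 304.  10.] max [422. 346.  22.]
wrist 1793 med [401.7 324.2  18.6] bbox mid [401.6 323.3  15.9] min [380. 302.  10.] max [423. 345.  22.]
```

```bash
python3 -m crank '[[[-0.17,0.15,0.5,-0.05,0.05,-0.05],[-0.17,0.15,0.7,0,0,0],[0,0,0.8,0,0,0],[0,0,0.7,0,0,0],[0,0,0.4,0,0,0],[0,0,0.2,0,0,0]]]'
python3 -c "
from h import *
d(400.5,324,25,87.65)
pts('wrist',(400,324),35,10,26)
"
```

```text
clock: 11.75
eef_pos: [405.6, 324.3, 57.4]
tool_rot: [3.136, -0.006, 1.522]
force: [-0.8, 0.8, -0.1]
width: 85.7
now [405.6 324.3  57.4] yaw 87.2 rp [179.7  -0.3] q [-0.63  0.72 -0.15  2.02  0.24  0.41 -1.01] w 85.7 F [-0.8  0.8 -0.1] t 11.8
turn units [ 0.06 -0.06 -0.07]
shift if turned first [-0.016 -0.169  1.08 ]
shift units [-0.023 -0.175  1.079] min rows 2
wrist 4018 med [401.6 324.7  18.6] bbox mid [401.4 323.6  15.4] min [380. 302.  10.] max [423. 345.  21.]
```

```bash
python3 -m crank '[[[0,-0.1,0.4,0.05,-0.05,-0.05],[0,-0.1,0.4,0,0,0],[0,-0.05,0.4,0,0,0],[0,-0.03,0.25,0,0,0],[0,-0.03,0.15,0,0,0]]]'
python3 -c "
from h import *
d(401,324,3,87.65)
"
```

```text
clock: 12.22
eef_pos: [399.0, 326.0, 10.2]
tool_rot: [3.137, -0.004, 1.526]
force: [-1.2, -0.1, 0.7]
width: 85.4
now [399.  326.   10.2] yaw 87.4 rp [179.7  -0.2] q [-0.67  0.8  -0.11  2.04  0.26  0.3  -1.04] w 85.4 F [-1.2 -0.1  0.7] t 12.2
turn units [ 0.04 -0.04 -0.04]
shift if turned first [-0.064  0.069  0.24 ]
shift units [-0.064  0.068  0.24 ] min rows 1
```

```bash
python3 -m crank '[[[-0.05,0.05,0.12,0,0,0],[-0.02,0,0.08,0,0,0]]]'
python3 -m crank '[[[0,-0.01,0.03,0,0,0],[0,-0.01,0.03,0,0,0],[0,-0.01,0.03,0,0,0],[0,-0.01,0.03,0,0,0],[0,-0.01,0.03,0,0,0],[0,-0.01,0.03,0,0,0],[0,0,0,0,0,0]]]' 1
python3 -c "
from h import *
d(401,324,3,87.65)
"
```

```text
clock: 12.38
eef_pos: [400.8, 324.3, 4.3]
tool_rot: [3.136, -0.005, 1.526]
force: [0.0, 0.3, 0.0]
width: 85.6
clock: 12.97
eef_pos: [401.1, 324.5, 3.0]
tool_rot: [3.132, -0.007, 1.525]
force: [1.0, 0.5, -1.1]
width: 41.7
now [401.1 324.5   3. ] yaw 87.4 rp [179.4  -0.4] q [-0.67  0.81 -0.1   2.05  0.27  0.28 -1.05] w 41.7 F [ 1.   0.5 -1.1] t 13.0
turn units [ 0.09 -0.06 -0.05]
shift if turned first [-0.018 -0.002  0.001]
shift units [-0.018 -0.002  0.001] min rows 1
```

Gripped. Lift and check the hold before carrying it back.

```bash
python3 -m crank '[[[0,0,-0.4,0,0,0],[0,0,-0.7,0,0,0],[0,0,-1,0,0,0],[0,0,-1,0,0,0],[0,0,-1,0,0,0],[0,0,-0.5,0,0,0],[0,0,0,0,0,0]]]'
python3 -c "
from h import *
d(583.3,-28.5,140,87.65)
s=ctrl.read_state()['eef_pos']
p=shot('wrist','w3.png'); X=cloud(p); hsv=cv2.cvtColor(p['color'],cv2.COLOR_RGB2HSV)
m=(hsv[...,0]>18)&(hsv[...,0]<38)&(hsv[...,1]>110)&(abs(X[...,2]-s[2]-10)<25)&(np.hypot(X[...,0]-s[0],X[...,1]-s[1])<45); Q=X[m]
print(len(Q),Q.min(0),Q.max(0),(Q.min(0)+Q.max(0))/2-s)
"
```

```text
clock: 13.55
eef_pos: [398.3, 323.1, 145.6]
tool_rot: [3.135, -0.004, 1.526]
force: [0.1, -0.4, -1.4]
width: 41.6
now [398.3 323.1 145.6] yaw 87.4 rp [179.6  -0.2] q [-0.59  0.56 -0.21  1.99  0.2   0.61 -0.98] w 41.6 F [ 0.1 -0.4 -1.4] t 13.6
turn units [ 0.07 -0.04 -0.04]
shift if turned first [-11.458   6.642   0.188]
shift units [-11.433   6.684   0.189] min rows 12
981 [366.29963518 302.18662264 145.7498244 ] [431.21719606 344.07545201 179.00082716] [ 0.45459349  0.02228091 16.73240637]
```

View pics/w3.png

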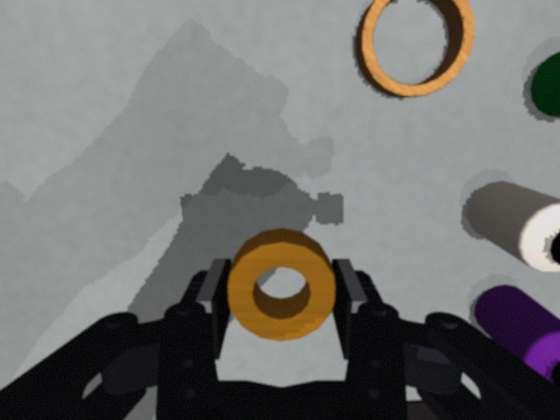

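```bash
python3 -m crank '[[[-0.6,0.35,0,0.05,0,0],[-0.8,0.46,0,0,0,0],[-0.9,0.52,0,0,0,0],[-0.9,0.52,0,0,0,0],[-0.9,0.52,0,0,0,0],[-0.9,0.52,0,0,0,0],[-0.9,0.52,0,0,0,0],[-0.9,0.52,0,0,0,0],[-0.9,0.52,0,0,0,0],[-0.9,0.52,0,0,0,0],[-0.8,0.46,0,0,0,0],[-0.6,0.36,0,0,0,0]]]'
python3 -m crank '[[[-0.5,0.3,0,0,0,0],[-0.4,0.23,0,0,0,0],[-0.25,0.15,0,0,0,0],[-0.1,0.06,0,0,0,0],[0,0,0,0,0,0],[0,0,0,0,0,0]]]'
python3 -c "
from h import *
d(583,-28.5,100,87.65)
"
```

```text
clock: 14.6
eef_pos: [555.0, 7.8, 124.0]
tool_rot: [-3.117, -0.002, 1.542]
force: [-0.6, 0.3, -0.3]
width: 41.8
clock: 15.1
eef_pos: [574.0, -38.3, 114.8]
tool_rot: [-3.105, 0.0, 1.535]
force: [-0.9, -0.9, 0.5]
width: 41.8
now [574.  -38.3 114.8] yaw 87.9 rp [-177.9    0. ] q [ 0.19  0.7  -0.27  1.79  0.26  0.72 -0.26] w 41.8 F [-0.9 -0.9  0.5] t 15.1
turn units [-0.35  0.    0.05]
shift if turned first [0.338 0.288 0.495]
shift units [0.336 0.307 0.484] min rows 1
```

```bash
python3 -m crank '[[[0,0,0,-0.35,0,0.05],[0.17,0.14,0.1,0,0,0],[0.15,0.14,0.1,0,0,0],[0,0,0.1,0,0,0],[0,0,0,0,0,0]]]'
python3 -c "
from h import *
d(583,-28,84,87.65)
"
```

```text
clock: 15.52
eef_pos: [582.7, -21.1, 105.3]
tool_rot: [-3.141, -0.003, 1.538]
force: [-0.6, -0.8, 0.2]
width: 41.8
now [582.7 -21.1 105.3] yaw 88.1 rp [-179.9   -0.2] q [ 0.15  0.71 -0.26  1.81  0.27  0.65 -0.29] w 41.8 F [-0.6 -0.8  0.2] t 15.5
turn units [-0.01 -0.03  0.08]
shift if turned first [-0.228  0.02   0.71 ]
shift units [-0.231  0.019  0.71 ] min rows 1
```

```bash
python3 -m crank '[[[-0.12,0.01,0.2,0,0,0.05],[-0.1,0,0.2,0,0,0],[0,0,0.2,0,0,0],[0,0,0.08,0,0,0],[0,0,0,0,0,0]]]'
python3 -c "
from h import *
d(583,-28,56,87.65)
s=ctrl.read_state()['eef_pos']
for n in ('wrist','side'):
  p=shot(n,'c_'+n+'.png'); X=cloud(p); hsv=cv2.cvtColor(p['color'],cv2.COLOR_RGB2HSV)
  m=(hsv[...,0]>12)&(hsv[...,0]<38)&(hsv[...,1]>110)&(abs(X[...,2]-s[2]-10)<25)&(np.hypot(X[...,0]-s[0],X[...,1]-s[1])<45); Q=X[m]
  print(n,len(Q),Q.min(0),Q.max(0),(Q.min(0)+Q.max(0))/2)
  pts(n,(583,-28),14,50,68)
a=cv2.imread('pics/c_side.png')[130:250,190:350]; cv2.imwrite('pics/c1.png',np.hstack([cv2.resize(a,(560,420),interpolation=2)]))
"
```

```text
clock: 15.93
eef_pos: [583.0, -27.5, 82.1]
tool_rot: [-3.139, -0.003, 1.534]
force: [-0.4, 0.7, -0.3]
width: 41.5
now [583.  -27.5  82.1] yaw 87.9 rp [-179.9   -0.2] q [ 0.15  0.74 -0.24  1.82  0.28  0.61 -0.3 ] w 41.5 F [-0.4  0.7 -0.3] t 15.9
turn units [-0.02 -0.03  0.04]
shift if turned first [-0.018 -0.001  0.87 ]
shift units [-0.021  0.001  0.87 ] min rows 1
wrist 8677 [562.14926428 -50.43389192  79.98105352] [605.01137821  -6.32810302 116.47500027] [583.58032124 -28.38099747  98.22802689]
wrist 307 med [582.8 -17.6  53.9] bbox mid [583.  -28.   59.6] min [573. -42.  52.] max [593. -14.  67.]
side 186 [562.79285194 -43.93039416  77.80642795] [605.18116248  -3.54999773 101.91453481] [583.98700721 -23.74019595  89.86048138]
side 49 med [580.  -23.7  53.8] bbox mid [583.3 -27.5  55.6] min [570. -41.  50.] max [596. -14.  61.]
```

View pics/c_wrist.png

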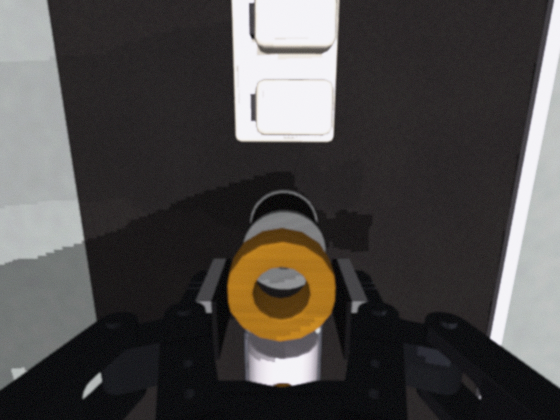

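```bash
python3 -m crank '[[[-0.01,0,0.2,0,0,0.03],[0,0,0.2,0,0,0],[0,0,0.15,0,0,0],[0,0,0.1,0,0,0],[0,0,0,0,0,0]]]'
python3 -c "
from h import *
d(583,-28,56,87.65)
"
```

```text
clock: 16.55
eef_pos: [584.4, -27.3, 62.6]
tool_rot: [3.14, -0.004, 1.531]
force: [0.7, -0.0, -0.8]
width: 41.6
now [584.4 -27.3  62.6] yaw 87.7 rp [179.9  -0.2] q [ 0.15  0.77 -0.23  1.83  0.29  0.57 -0.31] w 41.6 F [ 0.7 -0.  -0.8] t 16.6
turn units [ 0.01 -0.04  0.01]
shift if turned first [-0.026 -0.045  0.219]
shift units [-0.027 -0.046  0.219] min rows 1
```

```bash
python3 -m crank '[[[-0.02,-0.04,0.1,0,0,0],[0,-0.01,0.08,0,0,0],[0,-0.01,0.05,0,0,0]]]'
python3 -m crank '[[[0,-0.01,0.04,0,0,0],[0,-0.01,0.03,0,0,0]]]'
python3 -c "
from h import *
d(583,-28,56,87.65)
"
```

```text
clock: 16.8
eef_pos: [583.0, -27.7, 55.5]
tool_rot: [3.139, -0.004, 1.531]
force: [-5.6, 1.0, 20.9]
width: 41.7
clock: 16.97
eef_pos: [582.9, -27.7, 55.6]
tool_rot: [3.138, -0.003, 1.531]
force: [-1.4, -0.6, 4.2]
width: 42.1
now [582.9 -27.7  55.6] yaw 87.7 rp [179.8  -0.2] q [ 0.14  0.78 -0.22  1.84  0.3   0.55 -0.31] w 42.1 F [-1.4 -0.6  4.2] t 17.0
turn units [ 0.04 -0.03  0.01]
shift if turned first [-0.01   0.003 -0.013]
shift units [-0.01   0.003 -0.013] min rows 1
```

```bash
python3 -m crank '[[[0,0,0,0,0,0],[0,-0.01,0,0,0,0],[0,-0.01,0,0,0,0],[0,-0.01,0,0,0,0],[0,-0.01,0,0,0,0]]]' -1
python3 -m crank '[[[0,0,-0.3,0,0,0],[0,0,-0.6,0,0,0],[0,0,-0.9,0,0,0],[0,0,-1,0,0,0],[0,0,-0.5,0,0,0],[0,0,0,0,0,0]]]'
python3 -c "
from h import *
d(573,303.5,170,45)
s=shot('side','s3.png'); a=s['color'][110:260,180:360]; cv2.imwrite('pics/s3b.png',cv2.resize(a,None,fx=4,fy=4,interpolation=2)[:,:,::-1])
for n in ('top','side'):
  p=shot(n); X=cloud(p); hsv=cv2.cvtColor(p['color'],cv2.COLOR_RGB2HSV)
  m=(hsv[...,0]>12)&(hsv[...,0]<38)&(hsv[...,1]>110)&(abs(X[...,2]-65)<15)&(np.hypot(X[...,0]-583,X[...,1]+28)<45); Q=X[m]
  if len(Q): print(n,len(Q),np.round(Q.min(0)),np.round(Q.max(0)),np.median(Q[:,2]))
  for c in [(589,211),(660,285),(605,395),(573,303.5)]:
    pts(n,c,40,85,110)
"
```

```text
clock: 17.38
eef_pos: [582.3, -27.5, 56.2]
tool_rot: [3.136, -0.003, 1.531]
force: [0.1, -0.7, -0.2]
width: 85.4
clock: 17.88
eef_pos: [580.0, -27.6, 159.5]
tool_rot: [3.141, -0.003, 1.532]
force: [0.2, 0.3, -0.2]
width: 85.4
now [580.  -27.6 159.5] yaw 87.8 rp [180.   -0.2] q [ 0.18  0.63 -0.29  1.78  0.24  0.76 -0.26] w 85.4 F [ 0.2  0.3 -0.2] t 17.9
turn units [-0.01 -0.03  7.13]
shift if turned first [ 7.638 -7.969 -0.352]
shift units [11.019 -0.666 -0.314] min rows 12
top 26 [567. -14.  54.] [591.  -6.  75.] 70.37859841978673
top 105 med [588.2 209.9  98.6] bbox mid [588.9 210.4  94.4] min [576. 198.  85.] max [602. 223. 103.]
top 110 med [654.8 285.4  98.5] bbox mid [656.4 286.7  94.3] min [643. 274.  86.] max [669. 300. 103.]
top 118 med [611.8 397.4  99. ] bbox mid [612.1 398.3  95.1] min [599. 385.  87.] max [625. 411. 103.]
top 112 med [572.4 302.2  98.6] bbox mid [573.8 303.   94.9] min [561. 290.  85.] max [587. 316. 105.]
side 227 [559. -53.  51.] [604.  -3.  75.] 68.0186701876406
side 127 med [585.9 213.4  98.6] bbox mid [589.5 211.7  93.7] min [575. 198.  85.] max [604. 225. 102.]
side 138 med [652.5 289.   98.2] bbox mid [656.6 286.7  93.6] min [642. 273.  85.] max [671. 300. 102.]
side 165 med [609.3 401.1  98.1] bbox mid [612.3 399.7  94.2] min [599. 386.  85.] max [626. 413. 103.]
side 149 med [571.5 306.1  98.5] bbox mid [573.4 303.5  94.3] min [559. 289.  85.] max [588. 317. 104.]
```

View pics/s3b.png

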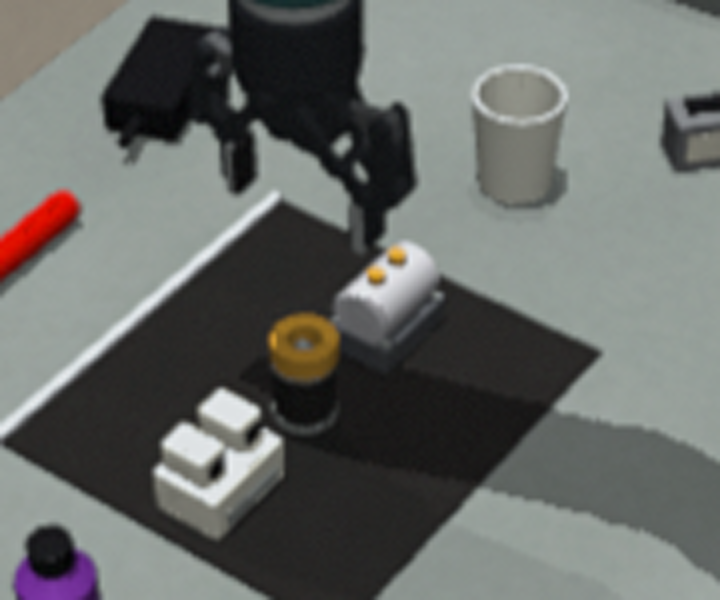

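```bash
python3 -m crank '[[[0,0,-0.2,0,0,0.6],[0,0,-0.2,0,0,0.9],[0,0,0,0,0,0.95],[0,0,0,0,0,0.95],[0,0,0,0,0,0.95],[0,0,0,0,0,0.95],[0,0,0,0,0,0.95],[0,0,0,0,0,0.7],[0,0,0,0,0,0.4],[0,0,0,0,0,0],[0,0,0,0,0,0]]]'
python3 -c "
from h import *
d(573,303.5,175,42)
"
```

```text
clock: 19.35
eef_pos: [576.7, -27.0, 164.9]
tool_rot: [-3.131, 0.005, 0.726]
force: [-0.2, 0.2, -0.0]
width: 85.7
now [576.7 -27.  164.9] yaw 41.6 rp [-179.4    0.3] q [ 0.04  0.61 -0.06  1.78  0.04  0.76 -0.89] w 85.7 F [-0.2  0.2 -0. ] t 19.4
turn units [-0.1   0.05 -0.07]
shift if turned first [ 7.279 -8.269 -0.336]
shift units [ 7.216 -8.326 -0.286] min rows 9
```

```bash
python3 -m crank '[[[0.44,-0.5,-0.1,0,0,0],[0.7,-0.8,-0.1,0,0,0],[0.79,-0.9,-0.1,0,0,0],[0.79,-0.9,-0.1,0,0,0],[0.79,-0.9,-0.1,0,0,0],[0.79,-0.9,-0.1,0,0,0],[0.79,-0.9,0,0,0,0],[0.79,-0.9,0,0,0,0],[0.61,-0.7,0,0,0,0],[0.44,-0.5,0,0,0,0],[0.2,-0.25,0,0,0,0],[0,0,0,0,0,0]]]'
python3 -m crank '[[[0,0,0,0,0,0],[0,0,0,0,0,0]]]'
python3 -c "
from h import *
d(573.5,303.5,130,42)
pts('wrist',(573.5,303.5),40,85,110)
"
```

```text
clock: 20.35
eef_pos: [573.6, 309.5, 181.5]
tool_rot: [-3.129, 0.007, 0.734]
force: [-0.3, 0.4, -0.3]
width: 85.2
clock: 20.52
eef_pos: [573.4, 307.5, 181.0]
tool_rot: [-3.13, 0.009, 0.734]
force: [0.1, 0.1, -0.8]
width: 85.4
now [573.4 307.5 181. ] yaw 42.1 rp [-179.3    0.5] q [-0.51  0.69 -0.04  1.55  0.02  0.91 -1.39] w 85.4 F [ 0.1  0.1 -0.8] t 20.5
turn units [-0.11  0.09  0.01]
shift if turned first [-0.087  0.1    1.701]
shift units [-0.072  0.119  1.7  ] min rows 2
wrist 1452 med [576.6 303.6 100.5] bbox mid [575.1 302.3  93.8] min [562. 289.  85.] max [588. 315. 103.]
```

```bash
python3 -m crank '[[[-0.04,0.06,0.4,-0.1,0.08,0],[-0.04,0.06,0.6,0,0,0],[0,0,0.5,0,0,0],[0,0,0.4,0,0,0],[0,0,0.2,0,0,0],[0,0,0,0,0,0]]]'
python3 -c "
from h import *
d(574.2,303,39,42)
pts('wrist',(573.5,303.5),40,85,110)
"
```

```text
clock: 21.07
eef_pos: [579.2, 289.2, 117.6]
tool_rot: [3.135, 0.001, 0.719]
force: [-0.3, 0.2, 0.0]
width: 85.3
now [579.2 289.2 117.6] yaw 41.2 rp [179.6   0. ] q [-0.49  0.75 -0.03  1.63  0.04  0.76 -1.39] w 85.3 F [-0.3  0.2  0. ] t 21.1
turn units [ 0.06  0.01 -0.14]
shift if turned first [ 0.183 -0.452  2.621]
shift units [ 0.178 -0.472  2.618] min rows 3
wrist 2725 med [577.  303.7 100.5] bbox mid [575.1 302.5  93.8] min [562. 289.  85.] max [589. 316. 103.]
```

```bash
python3 -m crank '[[[0.1,-0.25,0.05,0.03,0,-0.1],[0.08,-0.2,0.05,0,0,0],[0,0,0,0,0,0],[0,0,0,0,0,0]]]'
python3 -c "
from h import *
d(574.4,302.8,39,42)
"
```

```text
clock: 21.45
eef_pos: [575.8, 304.9, 117.3]
tool_rot: [3.138, -0.004, 0.729]
force: [0.3, 0.4, -0.3]
width: 85.4
now [575.8 304.9 117.3] yaw 41.8 rp [179.8  -0.2] q [-0.51  0.76 -0.03  1.62  0.03  0.76 -1.4 ] w 85.4 F [ 0.3  0.4 -0.3] t 21.4
turn units [ 0.04 -0.04 -0.04]
shift if turned first [-0.081  0.02   2.609]
shift units [-0.091  0.01   2.608] min rows 3
```

```bash
python3 -m crank '[[[-0.05,0,0.35,0,-0.03,-0.03],[-0.03,0,0.5,0,0,0],[0,0,0.6,0,0,0],[0,0,0.5,0,0,0],[0,0,0.3,0,0,0],[0,0,0.15,0,0,0]]]'
python3 -c "
from h import *
d(574.4,302.8,39,42)
"
```

```text
clock: 21.95
eef_pos: [575.8, 306.0, 43.8]
tool_rot: [3.136, -0.007, 0.736]
force: [-0.9, -0.1, 0.2]
width: 85.8
now [575.8 306.   43.8] yaw 42.2 rp [179.7  -0.4] q [-0.52  0.86 -0.03  1.65  0.04  0.62 -1.4 ] w 85.8 F [-0.9 -0.1  0.2] t 21.9
turn units [ 0.05 -0.07  0.03]
shift if turned first [-0.106  0.047  0.159]
shift units [-0.107  0.046  0.158] min rows 1
```

```bash
python3 -m crank '[[[-0.09,0.03,0.07,0.05,-0.06,0],[-0.03,0,0.05,0,0,0],[0,0,0,0,0,0]]]'
python3 -m crank '[[[-0.01,0,0.02,0,0,0],[-0.01,0,0.02,0,0,0],[0,0,0.02,0,0,0],[0,0,0.02,0,0,0],[0,0,0.02,0,0,0],[0,0,0.02,0,0,0],[0,0,0,0,0,0]]]' 1
python3 -c "
from h import *
d(574.4,302.8,39,42)
"
```

```text
clock: 22.2
eef_pos: [572.9, 302.3, 38.6]
tool_rot: [-3.141, 0.002, 0.737]
force: [0.8, 0.5, -0.8]
width: 85.1
clock: 22.78
eef_pos: [574.4, 302.6, 38.9]
tool_rot: [3.141, -0.004, 0.736]
force: [0.1, 0.1, -1.6]
width: 46.5
now [574.4 302.6  38.9] yaw 42.2 rp [180.   -0.2] q [-0.51  0.86 -0.03  1.66  0.04  0.62 -1.4 ] w 46.5 F [ 0.1  0.1 -1.6] t 22.8
turn units [ 0.01 -0.04  0.03]
shift if turned first [ 0.002 -0.005 -0.002]
shift units [ 0.002 -0.005 -0.002] min rows 1
```

```bash
python3 -m crank '[[[0,0,-0.4,0,0,0],[0,0,-0.7,0,0,0],[0,0,-0.9,0,0,0],[0,0,-0.9,0,0,0],[0,0,-0.9,0,0,0],[0,0,-0.8,0,0,0],[0,0,-0.5,0,0,0],[0,0,-0.1,0,0,0],[0,0,0,0,0,0]]]'
python3 -m crank '[[[0,0,0,0,0,0.5],[0,0,0,0,0,0.8],[0,0,0,0,0,0.95],[0,0,0,0,0,0.95],[0,0,0,0,0,0.95],[0,0,0,0,0,0.95],[0,0,0,0,0,0.8],[0,0,0,0,0,0.6],[0,0,0,0,0,0.3],[0,0,0,0,0,0],[0,0,0,0,0,0]]]'
python3 -c "
from h import *
d(675.2,57.8,190,-2.35)
"
```

```text
clock: 23.53
eef_pos: [572.8, 301.8, 204.1]
tool_rot: [-3.141, -0.002, 0.737]
force: [0.1, 0.1, -0.3]
width: 46.4
clock: 24.45
eef_pos: [565.2, 297.7, 190.2]
tool_rot: [3.131, 0.018, -0.011]
force: [0.2, -1.4, -1.3]
width: 46.3
now [565.2 297.7 190.2] yaw -0.6 rp [179.4   1. ] q [-0.63  0.67  0.17  1.58 -0.13  0.93 -2.  ] w 46.3 F [ 0.2 -1.4 -1.3] t 24.4
turn units [0.1  0.17 0.29]
shift if turned first [3.993e+00 7.839e+00 7.000e-03]
shift units [3.754 7.956 0.024] min rows 8
```

```bash
python3 -m crank '[[[0.25,0.5,-0.1,0.1,0.17,0.25],[0.4,0.8,-0.1,0,0,0],[0.45,0.9,-0.05,0,0,0],[0.45,0.9,-0.05,0,0,0],[0.45,0.9,0,0,0,0],[0.45,0.9,0,0,0,0],[0.45,0.9,0,0,0,0],[0.4,0.8,0,0,0,0],[0.3,0.6,0,0,0,0],[0.2,0.3,0,0,0,0],[0,0,0,0,0,0],[0,0,0,0,0,0]]]'
python3 -c "
from h import *
d(675.2,57.8,130,-2.35)
"
```

```text
clock: 25.45
eef_pos: [671.5, 62.3, 188.7]
tool_rot: [3.14, 0.014, -0.019]
force: [0.3, 0.1, -1.5]
width: 46.7
now [671.5  62.3 188.7] yaw -1.1 rp [179.9   0.8] q [-0.22  0.72  0.15  1.47 -0.12  0.97 -1.62] w 46.7 F [ 0.3  0.1 -1.5] t 25.4
turn units [0.01 0.14 0.21]
shift if turned first [0.13  0.146 1.957]
shift units [0.155 0.147 1.955] min rows 2
```

```bash
python3 -m crank '[[[0.07,0.08,0.35,0.01,0.14,0.2],[0.06,0.06,0.5,0,0,0],[0,0,0.6,0,0,0],[0,0,0.6,0,0,0],[0,0,0.5,0,0,0],[0,0,0.4,0,0,0],[0,0,0.2,0,0,0],[0,0,0,0,0,0]]]'
python3 -c "
from h import *
d(675.2,57.8,42,-2.35)
for n in ('side','wrist'):
  Q=pts(n,(675,58),45,25,110)
  Q=Q[Q[:,0]<715]
  for z in (45,55,65,75,85,100):
    S=Q[abs(Q[:,2]-z)<5]
    if len(S): print(z,len(S),np.round(S.min(0)),np.round(S.max(0)))
"
```

```text
clock: 26.12
eef_pos: [671.1, 78.0, 90.5]
tool_rot: [-3.13, 0.002, -0.021]
force: [-0.0, -0.3, -0.4]
width: 46.6
now [671.1  78.   90.5] yaw -1.2 rp [-1.793e+02  1.000e-01] q [-0.22  0.83  0.13  1.55 -0.15  0.77 -1.62] w 46.6 F [-0.  -0.3 -0.4] t 26.1
turn units [-0.11  0.02  0.2 ]
shift if turned first [0.164 0.669 1.618]
shift units [0.154 0.691 1.609] min rows 2
side 285 med [654.4  90.1  79.7] bbox mid [667.1  70.8  79.4] min [645.  39.  49.] max [689. 103. 110.]
45 1 [653.  84.  49.] [653.  84.  49.]
55 32 [649.  69.  50.] [687. 100.  60.]
65 58 [645.  68.  60.] [684. 102.  70.]
75 54 [647.  63.  70.] [689. 103.  80.]
85 45 [645.  68.  80.] [679. 102.  90.]
100 51 [647.  41.  95.] [665.  99. 105.]
wrist 3856 med [693.9  75.1  93.3] bbox mid [687.2  71.1  81.8] min [677.  40.  54.] max [697. 102. 110.]
55 189 [684.  56.  54.] [697.  99.  60.]
65 422 [684.  56.  60.] [697.  98.  70.]
75 505 [683.  56.  70.] [697.  98.  80.]
85 587 [683.  56.  80.] [697.  98.  90.]
100 1074 [677.  40.  95.] [697. 102. 105.]
```

```bash
python3 -m crank '[[[0.08,0.3,0.1,-0.1,0,0],[0.08,0.3,0.2,0,0,0],[0,0,0.2,0,0,0],[0,0,0.1,0,0,0],[0,0,0,0,0,0],[0,0,0,0,0,0]]]'
python3 -c "
from h import *
d(675.2,57.8,42,-2.35)
"
```

```text
clock: 26.72
eef_pos: [680.2, 56.0, 76.0]
tool_rot: [3.141, -0.008, -0.023]
force: [-0.2, -0.5, -1.0]
width: 46.5
now [680.2  56.   76. ] yaw -1.3 rp [180.   -0.4] q [-0.2   0.85  0.13  1.55 -0.14  0.74 -1.6 ] w 46.5 F [-0.2 -0.5 -1. ] t 26.7
turn units [ 0.   -0.07  0.17]
shift if turned first [-0.17  -0.053  1.133]
shift units [-0.177 -0.056  1.132] min rows 2
```

```bash
python3 -m crank '[[[-0.08,-0.03,0.2,0,-0.05,0],[-0.08,-0.02,0.3,0,0,0],[0,0,0.25,0,0,0],[0,0,0.15,0,0,0],[0,0,0.05,0,0,0],[0,0,0,0,0,0]]]'
python3 -c "
from h import *
d(675.2,57.8,42,-2.35)
"
```

```text
clock: 27.22
eef_pos: [674.4, 58.6, 44.0]
tool_rot: [-3.141, -0.001, -0.022]
force: [0.3, 0.5, -0.7]
width: 46.2
now [674.4  58.6  44. ] yaw -1.3 rp [-180.   -0.] q [-0.2   0.89  0.12  1.57 -0.15  0.69 -1.6 ] w 46.2 F [ 0.3  0.5 -0.7] t 27.2
turn units [-0.   -0.01  0.18]
shift if turned first [0.027 0.026 0.066]
shift units [0.026 0.026 0.066] min rows 1
```

```bash
python3 -m crank '[[[0.02,0.02,0.06,0,0,0],[0,0,0.04,0,0,0],[0,0,0.02,0,0,0]]]'
python3 -m crank '[[[0,0,0.0,0,0,0],[0,0,0.0,0,0,0],[0,0,0,0,0,0],[0,0,0,0,0,0],[0,0,0,0,0,0]]]' -1
python3 -m crank '[[[0,0,-0.3,0,0,0],[0,0,-0.6,0,0,0],[0,0,-0.9,0,0,0],[0,0,-0.9,0,0,0],[0,0,-0.9,0,0,0],[0,0,-0.6,0,0,0],[0,0,-0.2,0,0,0],[0,0,0,0,0,0]]]'
python3 -c "
from h import *
d(486,-413,180,46)
for n in ('side','top','wrist'):
  pts(n,(675,58),40,20,95)
  pts(n,(675,58),40,95,115)
"
```

```text
clock: 27.47
eef_pos: [675.5, 58.3, 41.9]
tool_rot: [-3.141, -0.001, -0.022]
force: [0.4, 0.8, -0.9]
width: 46.3
clock: 27.88
eef_pos: [677.2, 58.2, 43.1]
tool_rot: [-3.141, -0.005, -0.022]
force: [-1.1, 1.0, 0.5]
width: 85.8
clock: 28.55
eef_pos: [675.7, 57.8, 183.0]
tool_rot: [-3.141, -0.003, -0.022]
force: [0.2, -1.0, -0.8]
width: 85.4
now [675.7  57.8 183. ] yaw -1.3 rp [-180.    -0.2] q [-0.21  0.72  0.15  1.49 -0.13  0.94 -1.62] w 85.4 F [ 0.2 -1.  -0.8] t 28.6
turn units [ 0.01 -0.03 -7.88]
shift if turned first [-15.681   6.351   0.099]
shift units [-5.971 15.829  0.071] min rows 16
side 443 med [664.1  71.1  62.7] bbox mid [674.   60.   57.7] min [651.  36.  20.] max [697.  84.  95.]
side 85 med [674.5  60.9 102. ] bbox mid [675.5  59.9 101. ] min [661.  46.  95.] max [690.  74. 107.]
top 2
top 0
wrist 2510 med [690.7  56.1  76.9] bbox mid [678.8  56.6  57.6] min [656.  33.  20.] max [701.  80.  95.]
wrist 1435 med [678.8  56.9 103.5] bbox mid [677.4  57.  100.3] min [664.  44.  95.] max [691.  70. 106.]
```

```bash
python3 -m crank '[[[-0.19,0.5,-0.1,0,0,0],[-0.3,0.8,-0.1,0,0,0],[-0.34,0.9,-0.1,0,0,0],[-0.34,0.9,-0.05,0,0,0],[-0.34,0.9,0,0,0,0],[-0.34,0.9,0,0,0,0],[-0.34,0.9,0,0,0,0],[-0.34,0.9,0,0,0,0],[-0.34,0.9,0,0,0,0],[-0.34,0.9,0,0,0,0],[-0.34,0.9,0,0,0,0],[-0.34,0.9,0,0,0,0]]]'
python3 -m crank '[[[-0.34,0.9,0,0,0,0],[-0.34,0.9,0,0,0,0],[-0.34,0.9,0,0,0,0],[-0.3,0.8,0,0,0,0],[-0.23,0.6,0,0,0,0],[-0.15,0.4,0,0,0,0],[-0.1,0.2,0,0,0,0],[0,0,0,0,0,0],[0,0,0,0,0,0]]]'
python3 -m crank '[[[0,0,0,0,0,-0.5],[0,0,0,0,0,-0.8],[0,0,0,0,0,-0.95],[0,0,0,0,0,-0.95],[0,0,0,0,0,-0.95],[0,0,0,0,0,-0.95],[0,0,0,0,0,-0.9],[0,0,0,0,0,-0.8],[0,0,0,0,0,-0.6],[0,0,0,0,0,-0.3],[0,0,0,0,0,0],[0,0,0,0,0,0]]]'
python3 -c "
from h import *
d(486,-413,130,46)
Q=pts('wrist',(486,-413),50,40,55)
print(cv2.minAreaRect(Q[:,:2].astype(np.float32)))
for n in ('top',):
  pts(n,(675,58),40,12,95); pts(n,(675,58),40,95,115)
  pts(n,(583,-28),35,10,74)
pts('top',(591,-310),50,70,90);pts('top',(494,432),50,12,30)
"
```

```text
clock: 29.85
eef_pos: [534.4, -264.0, 181.8]
tool_rot: [-3.14, 0.023, -0.014]
force: [0.3, -1.9, -0.1]
width: 85.5
clock: 30.6
eef_pos: [453.4, -425.9, 179.2]
tool_rot: [3.14, 0.04, -0.036]
force: [0.3, -0.2, -0.8]
width: 85.3
clock: 31.6
eef_pos: [461.0, -405.9, 177.5]
tool_rot: [-3.103, 0.019, 0.837]
force: [0.2, -0.3, 0.3]
width: 85.4
now [ 461.  -405.9  177.5] yaw 47.9 rp [-177.8    1.1] q [ 0.73  0.66 -0.11  1.64  0.11  0.9  -0.16] w 85.4 F [ 0.2 -0.3  0.3] t 31.6
turn units [-0.37  0.19  0.32]
shift if turned first [0.409 0.765 1.582]
shift units [0.413 0.839 1.543] min rows 2
wrist 3638 med [ 489.9 -415.3   45. ] bbox mid [ 488.5 -417.2   46.6] min [ 456. -450.   40.] max [ 521. -384.   53.]
((488.35357666015625, -417.5835266113281), (62.36615753173828, 36.06819534301758), 45.87754440307617)
top 292 med [662.7  55.4  72.7] bbox mid [675.6  58.3  53.7] min [652.  35.  13.] max [700.  82.  95.]
top 93 med [675.7  59.4 102. ] bbox mid [676.6  59.6 101. ] min [664.  47.  95.] max [690.  72. 107.]
top 276 med [578.8 -26.8  68.1] bbox mid [581.7 -27.8  42.1] min [560. -49.  10.] max [603.  -6.  74.]
top 184 med [ 594.9 -312.2   78. ] bbox mid [ 591.3 -308.7   76.5] min [ 558. -342.   70.] max [ 624. -275.   83.]
top 334 med [494.1 432.9  22.7] bbox mid [494.  431.5  20.7] min [457. 394.  12.] max [531. 469.  29.]
```

```bash
python3 -m crank '[[[0,0,0,-0.37,0.19,0.3],[0.2,0.35,0.2,0,0,0],[0.2,0.35,0.3,0,0,0],[0,0.1,0.3,0,0,0],[0,0,0.1,0,0,0],[0,0,0,0,0,0],[0,0,0,0,0,0]]]'
python3 -c "
from h import *
d(487.5,-415.5,80,46)
"
```

```text
clock: 32.48
eef_pos: [486.6, -416.2, 147.6]
tool_rot: [3.141, 0.001, 0.801]
force: [0.0, 0.8, 0.0]
width: 85.2
now [ 486.6 -416.2  147.6] yaw 45.9 rp [1.8e+02 1.0e-01] q [ 0.73  0.71 -0.11  1.62  0.1   0.81 -0.19] w 85.2 F [0.  0.8 0. ] t 32.5
turn units [ 0.01  0.01 -0.02]
shift if turned first [0.036 0.005 2.253]
shift units [0.039 0.003 2.253] min rows 3
```

```bash
python3 -m crank '[[[0.04,0,0.3,0,0,0],[0,0,0.5,0,0,0],[0,0,0.6,0,0,0],[0,0,0.5,0,0,0],[0,0,0.3,0,0,0],[0,0,0.1,0,0,0]]]'
python3 -c "
from h import *
d(487.5,-415.5,12,46)
Q=pts('wrist',(488,-416),50,40,55)
print(cv2.minAreaRect(Q[:,:2].astype(np.float32)))
"
```

```text
clock: 32.98
eef_pos: [487.5, -416.0, 76.0]
tool_rot: [3.138, 0.001, 0.8]
force: [-0.6, 0.6, 0.4]
width: 85.2
now [ 487.5 -416.    76. ] yaw 45.8 rp [1.798e+02 1.000e-01] q [ 0.72  0.8  -0.09  1.67  0.11  0.67 -0.21] w 85.2 F [-0.6  0.6  0.4] t 33.0
turn units [ 0.04  0.01 -0.03]
shift if turned first [ 0.013 -0.012  2.133]
shift units [ 0.016 -0.02   2.133] min rows 3
wrist 7694 med [ 491.1 -414.2   44.9] bbox mid [ 488.7 -417.1   46.4] min [ 456. -450.   40.] max [ 521. -384.   53.]
((488.5799255371094, -416.8231506347656), (61.56253433227539, 36.168270111083984), 45.696834564208984)
```

```bash
python3 -m crank '[[[0,0,0.3,0,0,0],[0,0,0.5,0,0,0],[0,0,0.5,0,0,0],[0,0,0.4,0,0,0],[0,0,0.2,0,0,0],[0,0,0.1,0,0,0]]]'
python3 -c "
from h import *
d(487.5,-415.5,12,46)
"
```

```text
clock: 33.53
eef_pos: [490.3, -418.5, 15.9]
tool_rot: [3.13, 0.001, 0.8]
force: [-1.3, 0.4, -0.3]
width: 85.8
now [ 490.3 -418.5   15.9] yaw 45.8 rp [179.3   0. ] q [ 0.71  0.89 -0.08  1.68  0.12  0.56 -0.22] w 85.8 F [-1.3  0.4 -0.3] t 33.5
turn units [ 0.11  0.01 -0.03]
shift if turned first [ 0.009 -0.136  0.129]
shift units [ 0.008 -0.137  0.127] min rows 1
```

```bash
python3 -m crank '[[[0,-0.1,0.08,0.1,0,0],[0,0,0.05,0,0,0]]]'
python3 -m crank '[[[0,0,0.02,0,0,0],[0,0,0.02,0,0,0],[0,0,0.02,0,0,0],[0,0,0.02,0,0,0],[0,0,0.02,0,0,0],[0,0,0.02,0,0,0],[0,0,0,0,0,0]]]' 1
python3 -c "
from h import *
d(496,-115,160,87.65)
"
python3 -m crank '[[[0,0,-0.4,0,0,0],[0,0,-0.7,0,0,0],[0,0,-0.9,0,0,0],[0,0,-0.9,0,0,0],[0,0,-0.8,0,0,0],[0,0,-0.5,0,0,0],[0,0,-0.1,0,0,0],[0,0,0,0,0,0]]]'
python3 -c "
from h import *
d(496,-115,160,87.65)
shot('wrist','w4.png')
"
```

```text
clock: 33.7
eef_pos: [488.0, -416.3, 11.6]
tool_rot: [-3.142, 0.001, 0.8]
force: [-0.3, -0.0, -0.8]
width: 85.5
clock: 34.28
eef_pos: [489.4, -417.4, 10.8]
tool_rot: [3.138, 0.0, 0.8]
force: [-0.5, -0.1, -1.0]
width: 35.2
now [ 489.4 -417.4   10.8] yaw 45.8 rp [179.8   0. ] q [ 0.71  0.9  -0.08  1.68  0.12  0.56 -0.21] w 35.2 F [-0.5 -0.1 -1. ] t 34.3
turn units [ 0.03  0.02 -6.97]
shift if turned first [10.08  -0.195 -4.972]
shift units [ 7.38  -6.848 -5.001] min rows 8
clock: 34.95
eef_pos: [488.1, -416.3, 147.4]
tool_rot: [3.14, 0.0, 0.8]
force: [-0.3, -0.3, -0.6]
width: 35.1
now [ 488.1 -416.3  147.4] yaw 45.8 rp [179.9   0. ] q [ 0.73  0.71 -0.11  1.62  0.1   0.81 -0.19] w 35.1 F [-0.3 -0.3 -0.6] t 35.0
turn units [ 0.02  0.01 -6.97]
shift if turned first [10.046 -0.15  -0.419]
shift units [ 7.387 -6.81  -0.435] min rows 8
```

View pics/w4.png

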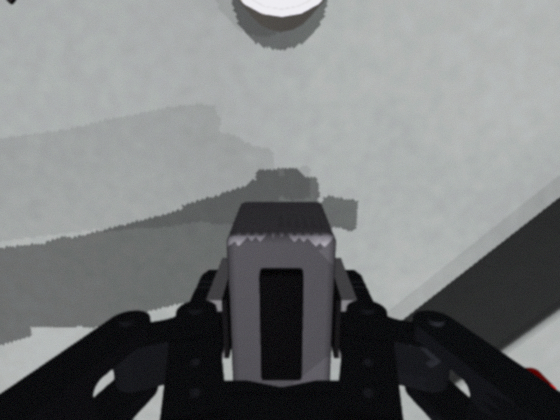

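```bash
python3 -m crank '[[[0.5,-0.46,-0.1,0,0,0],[0.75,-0.7,-0.1,0,0,0],[0.85,-0.79,-0.1,0,0,0],[0.85,-0.79,-0.1,0,0,0],[0.85,-0.79,0,0,0,0],[0.85,-0.79,0,0,0,0],[0.85,-0.79,0,0,0,0],[0.85,-0.79,0,0,0,0],[0.6,-0.55,0,0,0,0],[0.3,-0.28,0,0,0,0],[0,0,0,0,0,0],[0,0,0,0,0,0]]]'
python3 -m crank '[[[0,0,0,0,0,-0.5],[0,0,0,0,0,-0.8],[0,0,0,0,0,-0.95],[0,0,0,0,0,-0.95],[0,0,0,0,0,-0.95],[0,0,0,0,0,-0.9],[0,0,0,0,0,-0.8],[0,0,0,0,0,-0.5],[0,0,0,0,0,-0.2],[0,0,0,0,0,0],[0,0,0,0,0,0]]]'
python3 -c "
from h import *
d(496,-115,90,87.65)
"
```

```text
clock: 36.0
eef_pos: [485.0, -106.6, 143.4]
tool_rot: [-3.122, 0.014, 0.796]
force: [0.1, -0.8, -1.2]
width: 35.3
clock: 36.92
eef_pos: [479.7, -126.2, 136.5]
tool_rot: [-3.107, 0.004, 1.489]
force: [-0.1, 0.9, -0.4]
width: 35.4
now [ 479.7 -126.2  136.5] yaw 85.3 rp [-178.     0.2] q [ 0.38  0.58 -0.27  2.    0.26  0.63 -0.15] w 35.4 F [-0.1  0.9 -0.4] t 36.9
turn units [-0.33  0.03 -0.39]
shift if turned first [0.396 0.527 1.552]
shift units [0.423 0.564 1.531] min rows 2
```

```bash
python3 -m crank '[[[0,0,0,-0.33,0.03,-0.39],[0.2,0.25,0.2,0,0,0],[0.2,0.27,0.3,0,0,0],[0,0,0.2,0,0,0],[0,0,0.1,0,0,0],[0,0,0,0,0,0],[0,0,0,0,0,0]]]'
python3 -c "
from h import *
d(496,-115,40,87.65)
"
```

```text
clock: 37.5
eef_pos: [498.3, -115.2, 108.6]
tool_rot: [-3.14, 0.001, 1.523]
force: [-0.5, -0.2, -0.7]
width: 35.2
now [ 498.3 -115.2  108.6] yaw 87.2 rp [-1.799e+02  1.000e-01] q [ 0.34  0.63 -0.26  2.01  0.3   0.54 -0.17] w 35.2 F [-0.5 -0.2 -0.7] t 37.5
turn units [-0.02  0.01 -0.07]
shift if turned first [ 0.003 -0.076  2.286]
shift units [ 0.006 -0.073  2.286] min rows 3
```

```bash
python3 -m crank '[[[0,-0.06,0.3,0,0,-0.05],[0,0,0.5,0,0,0],[0,0,0.5,0,0,0],[0,0,0.4,0,0,0],[0,0,0.2,0,0,0],[0,0,0.1,0,0,0],[0,0,0,0,0,0]]]'
python3 -c "
from h import *
d(496,-115,14,87.65)
for n in ('side','wrist'):
  Q=pts(n,(496,-115),45,52,82) 
  p=shot(n,'k_'+n+'.png')
"
```

```text
clock: 38.08
eef_pos: [496.0, -115.5, 44.8]
tool_rot: [-3.141, 0.002, 1.528]
force: [-0.0, 0.3, -1.0]
width: 34.9
now [ 496.  -115.5   44.8] yaw 87.6 rp [-1.799e+02  1.000e-01] q [ 0.3   0.74 -0.19  2.04  0.35  0.39 -0.21] w 34.9 F [-0.   0.3 -1. ] t 38.1
turn units [-0.01  0.02 -0.01]
shift if turned first [ 0.017 -0.002  1.025]
shift units [ 1.900e-02 -1.000e-03  1.025e+00] min rows 2
side 305 med [489.1 -97.8  73.6] bbox mid [ 493.9 -111.2   67. ] min [ 463. -142.   52.] max [525. -81.  82.]
wrist 14860 med [ 497.9 -104.7   79.3] bbox mid [ 497.3 -114.4   67. ] min [ 466. -144.   52.] max [529. -84.  82.]
```

View pics/k_wrist.png

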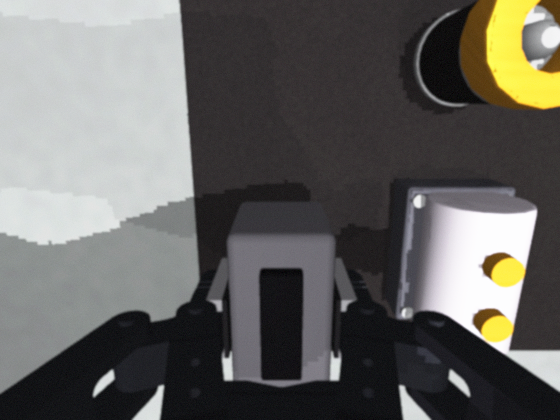

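```bash
python3 -m crank '[[[0,0,0.25,0,0,0],[0,0,0.3,0,0,0],[0,0,0.2,0,0,0],[0,0,0.1,0,0,0],[0,0,0.05,0,0,0],[0,0,0,0,0,0]]]'
python3 -c "
from h import *
d(496,-115,14,87.65)
"
```

```text
clock: 38.78
eef_pos: [498.5, -116.1, 17.5]
tool_rot: [3.137, 0.003, 1.528]
force: [0.3, 0.5, -0.4]
width: 34.8
now [ 498.5 -116.1   17.5] yaw 87.5 rp [179.7   0.2] q [ 0.28  0.79 -0.16  2.05  0.37  0.33 -0.23] w 34.8 F [ 0.3  0.5 -0.4] t 38.8
turn units [ 0.05  0.03 -0.02]
shift if turned first [ 0.034 -0.084  0.117]
shift units [ 0.034 -0.084  0.116] min rows 1
```

```bash
python3 -m crank '[[[0.02,-0.07,0.07,0.05,0.02,0],[0,-0.02,0.05,0,0,0],[0,-0.02,0.03,0,0,0]]]'
python3 -c "
from h import *
d(496,-115,14,87.65)
"
```

```text
clock: 39.03
eef_pos: [495.8, -115.3, 13.6]
tool_rot: [3.141, 0.001, 1.528]
force: [-1.9, 0.8, 21.6]
width: 35.2
now [ 495.8 -115.3   13.6] yaw 87.6 rp [180.   0.] q [ 0.28  0.79 -0.16  2.05  0.37  0.32 -0.23] w 35.2 F [-1.9  0.8 21.6] t 39.0
turn units [ 0.01  0.01 -0.02]
shift if turned first [ 0.01   0.007 -0.014]
shift units [ 0.01   0.007 -0.014] min rows 1
```

```bash
python3 -m crank '[[[0,0,-0.01,0,0,0],[0,-0.01,0,0,0,0],[0,-0.01,0,0,0,0],[0,-0.01,0,0,0,0]]]' -0.4
python3 -m crank '[[[0,-0.01,-0.2,0,0,0],[0,0,-0.4,0,0,0],[0,0,-0.6,0,0,0],[0,0,-0.8,0,0,0],[0,0,-0.8,0,0,0],[0,0,-0.6,0,0,0],[0,0,-0.3,0,0,0],[0,0,0,0,0,0]]]'
python3 -m crank '[[[0,-0.5,-0.2,0,0,0],[-0.3,-0.5,-0.2,0,0,0],[-0.6,-0.3,0,0,0,0],[-0.9,0,0,0,0,0],[-0.9,0,0,0,0,0],[-0.9,0,0,0,0,0],[-0.8,0,0,0,0,0],[-0.6,0,0,0,0,0],[-0.3,0,0,0,0,0],[0,0,0,0,0,0],[0,0,0,0,0,0]]]'
python3 - <<'E'
from h import *
d(300,-400,200)
for n in ('top','side'):
    p=shot(n,n+'_f.png'); X=cloud(p)
    R={'head':(586,61),'pump':(579,-118),'cart':(496,-115),'bottle':(675,58)}
    for k,(x,y) in R.items():
        m=(abs(X[...,0]-x)<(50 if k=='bottle' else 40))&(abs(X[...,1]-y)<50)&(X[...,2]>14)&(X[...,2]<110)
        if k=='bottle': m&=X[...,0]>630
        if k=='cart': m&=X[...,0]<535
        if k=='pump': m&=X[...,0]>540
        Q=X[m]; lo=np.percentile(Q,.5,0);hi=np.percentile(Q,99.5,0)
        print(n,k,len(Q),'mid',np.round((lo+hi)/2,1),'size',np.round(hi-lo,1), cv2.minAreaRect(Q[:,:2].astype(np.float32))[2])
    T=X[(abs(X[...,0]-496)<40)&(abs(X[...,1]+115)<50)&(X[...,2]>42)&(X[...,2]<62)&(X[...,0]<530)]; print('cart top',cv2.minAreaRect(T[:,:2].astype(np.float32)))
    C=X[(abs(X[...,0]-583)<40)&(abs(X[...,1]+28)<35)&(X[...,2]>60)&(X[...,2]<85)];print('collar',np.round(C.min(0)),np.round(C.max(0)))
a=cv2.imread('pics/top_f.png')[130:280,220:380]; b=cv2.imread('pics/side_f.png')[120:280,170:340]
cv2.imwrite('pics/f.png',np.hstack([cv2.resize(a,(400,375),interpolation=2),cv2.resize(b,(400,375),interpolation=2)]))
E
```

```text
clock: 39.37
eef_pos: [495.5, -115.3, 14.8]
tool_rot: [3.139, 0.001, 1.528]
force: [0.7, 0.7, 0.5]
width: 59.8
clock: 40.03
eef_pos: [493.0, -114.8, 131.2]
tool_rot: [-3.14, 0.001, 1.529]
force: [-0.6, 0.1, 0.2]
width: 60.1
clock: 40.95
eef_pos: [441.4, -274.9, 135.5]
tool_rot: [-3.13, -0.006, 1.534]
force: [0.3, 0.1, 0.2]
width: 59.6
now [ 441.4 -274.9  135.5] yaw 87.9 rp [-179.3   -0.3] q [ 0.72  0.6  -0.32  1.95  0.3   0.64  0.17] w 59.6 F [0.3 0.1 0.2] t 41.0
shift units [-4.33  -4.581 -2.121] min rows 5
top head 588 mid [586.   59.6  39.7] size [51.3 69.7 50.8] 88.58590698242188
top pump 536 mid [ 577.8 -118.1   42.5] size [47.  67.2 51.4] 88.3112564086914
top cart 393 mid [ 494.1 -114.1   36.5] size [35.9 61.4 42.8] 88.18263244628906
top bottle 378 mid [674.2  58.4  60.7] size [42.3 46.6 90.9] 11.189417839050293
cart top ((494.61895751953125, -114.32979583740234), (60.77681350708008, 35.75456619262695), 88.46160888671875)
collar [561. -49.  60.] [604.  -6.  75.]
side head 714 mid [584.6  63.   39.7] size [51.8 68.7 50.6] 85.72346496582031
side pump 537 mid [ 575.4 -117.    41.7] size [46.8 68.7 52.5] 85.62416076660156
side cart 409 mid [ 493.5 -113.7   34.9] size [36.9 65.4 41.6] 86.3625717163086
side bottle 561 mid [674.   62.   60.4] size [45.  42.3 90.9] 46.616878509521484
cart top ((492.74017333984375, -114.50997924804688), (65.62174987792969, 37.33053207397461), 86.08248138427734)
collar [559. -48.  60.] [605.  -5.  74.]
```

View pics/f.png

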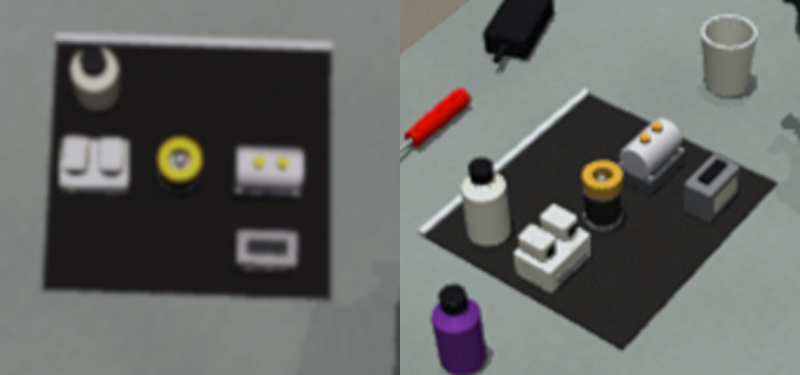

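```bash
python3 -c "
from h import *
print(ctrl.finish_job())"
```

```text
the job is handed in; nothing more can be done
None
```

The layout is done and handed in at about 41 s on the robot's clock, in the order asked: roller, collar, white bottle, then cartridge. The collar and the cartridge each met the surface at about 21 N, under the 40 N limit. The look-alike bottles, the cup and the tape roll were never touched. My last measurements of the cup and tape, taken before the cartridge was placed, showed no movement.

Last checks, by depth from the top and side cameras (calibration is good to about 2 mm):

| Part | Measured | Aim |
|---|---|---|
| Roller and collar | within about 2 mm of the midpoint between head and pump; collar flat over the pin, its top at about 74 mm by camera | midpoint, collar top at 71 mm |
| Bottle | about 89 mm behind the head's centre, so a gap of about 40 mm | 89 mm, gap 40 mm |
| Cartridge | 83–84 mm in front of the pump's centre, so a gap of about 40–41 mm | 83 mm, gap 40 mm |

- **Cartridge angle:** the fits gave 86.1° from the side camera and 88.5° from the top, against an aim of 87.65°. Those fits of the head and pump show the same shift, so I take it as square.
- **Bottle sideways position:** both cameras put it about 2.5 mm to the left of straight behind the head. I left it there because it is close to the calibration error.
- **Wrist camera:** it read 2–4 mm differently from the top and side cameras in places, so I used a compromise between them for the grasps.

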